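Fit the speed knob on the machine's D-spindle and turn it to zero

ROBOT

A 6-joint arm with a two-finger parallel gripper is mounted at the origin on the work surface. World frame = base frame: x ahead of the robot, y to its left, z up, the work surface at z = 0. Lengths are in mm, angles in rad, forces in N, time in s.
With the tool pointing down it reaches from about 300 to 775 mm from the base axis. Payload 14.6 kg.
Tool frame: the origin (TCP) lies midway between the tips of the shut fingers; the grasp point (between the pads) lies 19 mm behind it; x points along the fingers, z is the direction in which the jaws open and shut, and the axes are right-handed (so a half turn about x gives the same grasp; the last joint's range is limited). The gripper opens to 94 mm and grips with 3 to 60 N. Pads are 16 mm wide; open, the fingers measure 119 mm over their backs; the gripper's body (75 mm by 177 mm) begins 78 mm behind the grasp point.
Start: joints at [-1.303, 0.3, 1.521, -0, 1.321, -0.067], TCP at [180.712, -519.454, 205.446] pointing down, gripper open.
Joint ranges: [-3.03, 3.03], [-0.79, 2.21], [0.23, 2.52], [-1.04, 4.18], [0, 3.07], [-2.55, 2.55]. Speed limits (rad/s): [2.22, 2.22, 2.57, 3.14, 3.14, 3.14].

INTERFACE

Orientations are given as [roll, pitch, yaw] about the fixed x, y, z axes, in that order (R = Rz(yaw) Ry(pitch) Rx(roll)).
In Python, from cell import * gives the robot as it stands.
- The arm moves only by the tool play_rows, never from a script. Its argument "motion" is one flat list of numbers, 7 for each row, row after row: the turn, a rotation vector about the tool's x, y, z in rad, then the shift along the tool's x, y, z in m, then the closure, from -1 (fully open) to 1 (shut), so that 0 is half open. In form: [rx, ry, rz, x, y, z, fingers, rx, ry, rz, x, y, z, fingers, ...]. A call has 1 to 20 rows; each row shifts and turns the pose as measured when the row begins, along the tool's axes as they then stand; what a row does not reach is not made up. A row lasts 1/10 s, in which the tool goes at most 50 mm and 8.59 degrees, less where a joint would pass 70% of its speed; a pose out of reach is approached as far as the arm can. A call with a gripper value outside its range is refused whole. The fingers move at their own pace and stop on an object; "newtons" is the grip in N (left out, the last holds). Time passes only in rows, so rows that do not move let the fingers close. It gives the time, the measured TCP pose, the force and the opening at its end, in the units of the state.
- read_state(): the state, without advancing time (a new reading comes with each control period).
- camera(name): name is "scene" or "top" or "wrist"; returns (picture, depth): 480x640x3 uint8, blue, green, red; 480x640 float32, mm along the optical axis (not along the pixel's ray), 0 where there is no reading.
- camera_params(name): a dict with "fx", "fy", "cx", "cy" (pixels), "T" (4x4, takes a point from camera to world coordinates). Camera axes: x right, y down, z forward; pixel columns grow to the right and rows downward; lengths in mm; the calibration is good to about 2 mm. The wrist camera is an equidistant fisheye: a pixel r from the principal point sees the ray r / f radians off the axis. A picture is of the moment at which its call begins: read the wrist's pose just before it. camera_params takes no time and is no camera call; for the wrist camera it gives the pose at the moment of the call.
- sign_off(): hands the job in, once; it reports no verdict.
Trained networks look in the newest picture that a camera, given by its name, has taken for a name from the list of things; names that differ only in an ending like _2 or _b are one class to them, and where a whole thing is asked for, a point or a joint stands for the part that bears it (a point fixed in the world has none). Each returns a list of dicts, best first, with "conf" (0 to 1); they miss things now and then, are a little off and sometimes report something else, mostly with a low value. They report only what shows in the picture. A call takes as long as a camera call. They do not tell look-alikes from the thing itself.
- masks_of(camera, name): "region" (480x640 bool, what is visible of it).
- place_of(camera, name): "at" ([x, y, z] in mm, in the coordinates of the camera as it stood for that picture, good to about 4 mm: a listed point, or the origin of a listed thing).
The state is a dict: "clock": time; "joints": joint angles; "qd": joint speeds; "effort": joint torques, N m; "eef_pos": TCP position; "eef_rot": TCP orientation; "wrist_force": force on the tool from outside, world axes, zero at the start; "moment": the same for the moment, N m; "finger_gap": finger opening in mm.
Only numpy, scipy, OpenCV 4.12 (cv2) and the standard library are available. Lean on these libraries where they do the work, as an engineer would, in place of code of your own. Each camera call takes 0.05 s, during which the arm holds its last target.

TASK

The speed knob has come off the assembly machine's blue control box. Put it back on the bare D-shaped spindle: find by feel how the flat lies, press it on until it snaps fully home without driving the sprung spindle down hard (more than 24 N damages it), then turn it anticlockwise to its stop, so that it points at the long zero mark, and let go. Leave the roll, the oil bottle and the wrench as they are.

Things in the scene. Friction and masses are not known exactly. Their poses are not given: they have to be found in the camera images.
- knob_center (a point): Loose black speed knob, 60 g, upright on the deck: a bar 24 mm wide (its y; grip these flat sides), 42 mm tall, x from -20 to +32 mm, the last 12 mm tapering to the pointer nose (+x); white line on top. Point: on the bore axis, half-way up (21 mm above underside); z up. Pointer starts within 0.8 rad of straight away from the robot. Keep fingertips 3 mm or more above its underside.
- knob_bore (a point): Mouth of the knob's D-shaped blind bore: centre of the knob's underside, axes as the knob's. Bore 17.6 mm across, 19.5 mm deep, its flat on the pointer side, 4.8 mm from the axis: fitted, the pointer faces the way the spindle's flat faces. Clearance round the spindle 0.8 mm, and about 0.1 rad in turn.
- spindle_tip (a point): Centre of the top of the bare steel D-spindle, 100 mm above the deck, axes as the control box's (they do not turn with it). 16 mm across, flat 4 mm from the axis, tip chamfered (3.5 mm long, 2 to 3 mm in). Knob home: knob centre 3 mm above this point; flats crossed: it stops 21 mm above. The spindle is sprung: it sinks 1 mm per 4 N and is damaged if driven down more than 6 mm (24 N).
- spindle_foot (a point): Centre of the round steel shoulder (22 mm across), 18 mm below the tip, on which the knob's underside rests when home. A spring catch in the spindle's round side meets the bore after 5 mm, takes some 5 to 14 N to pass, and snaps when the last 2 mm are done, holding the knob on. The shoulder sinks with the spindle.
- dial: Scale printed round the spindle, 70 mm above the deck; origin on the spindle axis, z up, +x along the long zero mark. The spindle turns from 0 (flat facing the zero mark: anticlockwise stop, seen from above) to 1.8 rad clockwise. At the start the flat faces 0.4 to 1.3 rad clockwise of the mark, not measured. Turning takes 0.12 N m; it stays where left.
- panel: Blue control box fixed on the deck, 170 mm (x) by 280 mm (y) by 70 mm high; origin at the centre of its underside, the spindle above it. Low meter and buttons on its top stand under 8 mm proud, 65 mm or more to the sides (y) of the spindle.
- roll: Bystander: white plastic roll, 90 mm across, 26 mm high, lying flat; origin at the centre of its underside.
- oiler: Bystander: clear oil bottle, 48 mm across, 110 mm high, standing; origin at the centre of its underside.
- wrench: Bystander: steel wrench, 130 mm long, lying on the deck; origin under its middle.
Mind the look-alikes: they are no part of the job. Of the things that look like the part that bears knob_center, take the one that is farthest from the robot's base at the start.

How it is judged (in metres and radians):
On the way, in this order (a step that is already met when the one before it is completed fails the run):
1. the knob is snapped fully home on the spindle (before it is turned to zero) (z of knob_center in the frame of spindle_tip below 0.0047 m and horizontal distance between knob_center and spindle_tip below 0.0025 m and angle between knob_center's own z axis and vertical below 0.08 rad), for 0.2 s.
2. the fitted knob is turned to the zero mark (all of step 1 and angle between the x axis of knob_center and the x axis of dial, either way round below 0.15 rad), for 0.2 s.
At the end, for the whole second after the job is handed in: the knob is snapped home on the spindle (its centre under 4.7 mm above the spindle's tip and within 2.5 mm of its axis, upright within 0.08 rad), points at the zero mark within 0.15 rad, and the spindle is unloaded (sprung back up to within 1.5 mm) (all of step 2 and height (world z) of spindle_tip above 0.0985 m); the robot touches nothing.
It fails at once if the spindle is driven down more than 6 mm (24 N) (height (world z) of spindle_tip below 0.094 m).
It fails at once if the white roll is moved more than 20 mm (distance of roll from where it was at the start of the episode above 0.02 m).
It fails at once if the oil bottle is moved more than 20 mm (distance of oiler from where it was at the start of the episode above 0.02 m).
It fails at once if the wrench is moved more than 20 mm (distance of wrench from where it was at the start of the episode above 0.02 m).
It fails at once if the oil bottle is tipped (angle between oiler's own z axis and vertical above 0.3 rad).
It also fails if it takes over 56 s, if anything falls off the work surface, if the arm or the gripper's body presses on something with over 40 N, if the wrist force passes 120 N, or if a joint passes its speed limit or range.

## Working session

There is one attempt and no reset: what is moved stays moved. The work goes in short steps, Python scripts to look and compute and a tool call to move; the robot and the scene stay as the last step left them, time stands still between calls to the robot, and variables do not carry over. Pictures are saved under pics/ and viewed, and the job is handed in when it is done.

Besides the shell and the picture viewer there is one more tool, called after ">>>" as name(argument=value, ...), one argument or row to a line, values as JSON. play_rows: Moves the arm, as the interface text tells. Its arguments: {"type":"object","properties":{"motion":{"type":"array","items":{"type":"number"}},"newtons":{"type":"number"}},"required":["motion"]}

```bash
mkdir -p pics; ls; cat > h.py <<'E'
from cell import *
import numpy as np, cv2
def w(cam,p):
    T=np.array(camera_params(cam)["T"]); return (T@np.r_[p,1])[:3]
def px(cam,u,v,d):
    c=camera_params(cam); return w(cam,[(u-c["cx"])/c["fx"]*d,(v-c["cy"])/c["fy"]*d,d])
E
python3 - <<'E'
from h import *
print(read_state())
for c in("scene","top"):
    im,d=camera(c); cv2.imwrite(f"pics/{c}0.png",im); np.save(f"{c}_d.npy",d)
    for n in("knob_center","spindle_tip","dial","panel","roll","oiler","wrench"):
        for r in place_of(c,n): print(c,n,round(r["conf"],2),w(c,r["at"]).round(1))
E
```

```text
pics
{'clock': 0.0, 'joints': array([-1.30257146e+00,  3.00509469e-01,  1.52157447e+00,  1.89962101e-06,
        1.32071979e+00, -6.65850743e-02]), 'qd': array([-0.00070411, -0.00096977,  0.00018754, -0.00113229, -0.00036913,
        0.00062196]), 'effort': array([-2.54522405e-03, -5.31799221e+01, -3.52743208e+01,  7.06912042e-02,
        2.43211380e-02, -8.08589402e-05]), 'eef_pos': array([ 180.65903533, -519.20075134,  204.86808621]), 'eef_rot': array([3.07348831, 1.56958524, 1.83750146]), 'wrist_force': array([ 0.26083728, -0.15717072,  0.23602038]), 'moment': array([ 0.00113634, -0.02986068, -0.01324375]), 'finger_gap': 93.67635124519413}
scene knob_center 0.75 [ 475.9 -207.8   23.1]
scene knob_center 0.72 [ 388.1 -319.2   18.4]
scene knob_center 0.62 [ 536.7 -274.    22.7]
scene spindle_tip 0.7 [579.6  92.3  99.2]
scene panel 0.69 [588.7  91.6  -3.3]
scene roll 0.61 [ 719.6 -275.4   -2.9]
scene oiler 0.71 [ 710.  -121.8   -0.9]
scene wrench 0.74 [ 361.2 -138.6   -2.6]
top knob_center 0.72 [ 483.8 -212.4   20.3]
top knob_center 0.65 [ 540.8 -277.    24.4]
top knob_center 0.59 [ 389.9 -319.8   22.6]
top spindle_tip 0.65 [580.9  85.   99.9]
top panel 0.61 [582.9  84.3  -2.8]
top roll 0.94 [ 724.5 -276.3   -3. ]
top oiler 0.62 [ 707.  -120.9    1.1]
top wrench 0.72 [ 359.2 -142.7   -2.1]
```

View pics/top0.png

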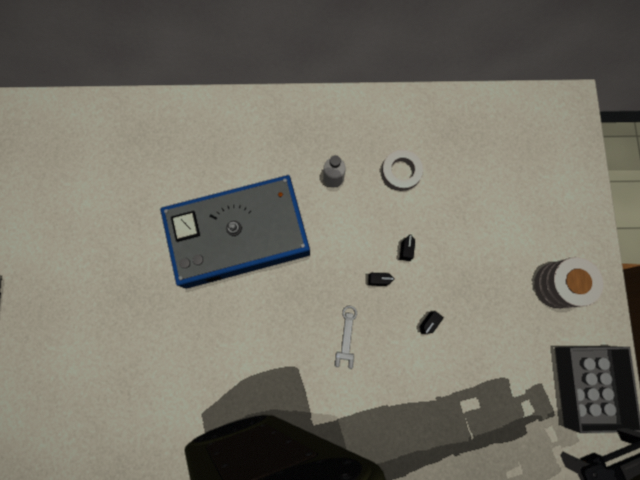

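View pics/scene0.png

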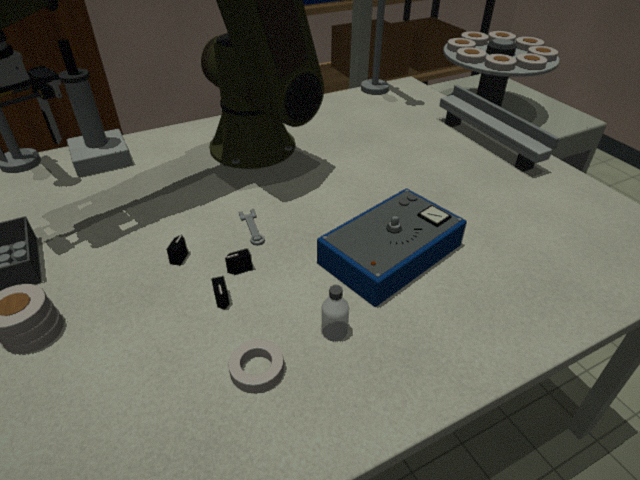

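```bash
python3 - <<'E'
from h import *
for c in("scene","top"):
    p=camera_params(c); print(c,{k:np.round(v,3).tolist() for k,v in p.items()})
    for q in([538.7,-275.5,42],[482,-210,42],[389,-319,42],[580,88,100],[580,88,70]):
        x=np.linalg.inv(p["T"])@np.r_[q,1]; print(q,x[0]/x[2]*p["fx"]+p["cx"],x[1]/x[2]*p["fy"]+p["cy"],x[2])
E
```

```text
scene {'fx': 472.37, 'fy': 472.37, 'cx': 324.268, 'cy': 239.804, 'T': [[0.471, 0.567, -0.676, 1187.522], [0.882, -0.293, 0.368, -401.295], [0.01, -0.77, -0.638, 672.321], [0.0, 0.0, 0.0, 1.0]]}
[538.7, -275.5, 42] 217.45745170035468 282.6574505465337 887.334296069096
[482, -210, 42] 239.95420123116256 254.29440072716963 949.7745730676342
[389, -319, 42] 173.9652215160825 243.8879774367694 972.5630968876899
[580, 88, 100] 393.48622909571657 216.3763671989107 956.1206330854303
[580, 88, 70] 391.9808474871344 228.02143536893124 975.2678584538451
top {'fx': 459.763, 'fy': 459.763, 'cx': 318.919, 'cy': 242.961, 'T': [[-0.017, -0.981, 0.196, 364.556], [-1.0, 0.016, -0.007, -79.522], [0.004, -0.196, -0.981, 992.617], [0.0, 0.0, 0.0, 1.0]]}
[538.7, -275.5, 42] 408.80235095627125 248.77255545058716 967.7111717182927
[482, -210, 42] 378.8652699839339 276.0797166829779 956.1405784163983
[389, -319, 42] 434.1327120217528 320.50145604197627 938.7316814178187
[580, 88, 100] 231.243099210256 225.99814778289146 916.2804687908825
[580, 88, 70] 233.91250456753963 229.38134145192268 945.6996344745537
```

Three look-alikes in the top view: A (408,248), B (380,279) and C (431,322). Their distances from the base are 605, 526 and 503 mm, so I choose A and check it in a close crop.

```bash
python3 - <<'E'
import cv2,numpy as np
im=cv2.imread("pics/top0.png")
a=cv2.resize(im[225:275,380:440],None,fx=8,fy=8,interpolation=2)
b=cv2.resize(im[190:250,200:260],None,fx=6.667,fy=6.667,interpolation=2)
a=cv2.convertScaleAbs(a,alpha=1.8)
c=np.zeros((400,880,3),np.uint8);c[:400,:480]=a;c[:400,480:880]=b[:400,:400]
cv2.imwrite("pics/crop.png",c[:, :800+80] if 0 else cv2.resize(c,(800,364)))
E
```

```text
(no output)
```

View pics/crop.png

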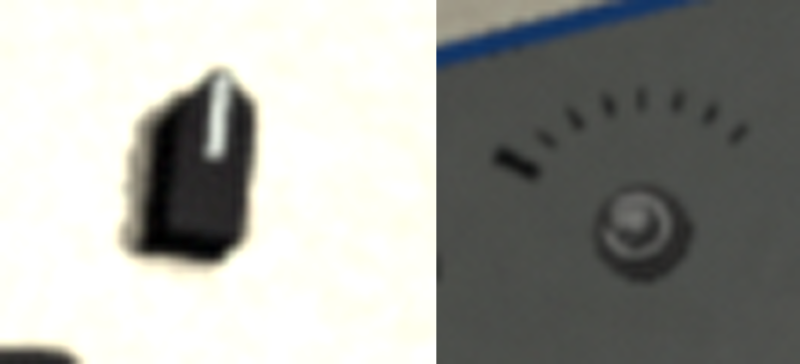

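The crop shows knob A with its white line running up the image (about +x). The dial's long zero mark is up-left of the spindle, near top-image (213,217).

```bash
cat >> h.py <<'E'
from scipy.spatial.transform import Rotation as Ro
def topz(cam,u,v,z):
    c=camera_params(cam);T=np.array(c["T"]);r=T[:3,:3]@[(u-c["cx"])/c["fx"],(v-c["cy"])/c["fy"],1];o=T[:3,3]
    return o+r*(z-o[2])/r[2]
def pose():
    s=read_state();return s,np.array(s["eef_pos"]),Ro.from_euler("xyz",s["eef_rot"]).as_matrix()
def down(yaw): # tool z (jaw) axis at world yaw, x down
    z=np.array([np.cos(yaw),np.sin(yaw),0]);x=np.array([0,0,-1.]);return np.c_[x,np.cross(z,x),z]
def plan(p,yaw):
    s,q,R=pose();Rt=down(yaw)
    rv=Ro.from_matrix(R.T@Rt).as_rotvec(); d=R.T@(np.array(p)-q)/1000
    dt=Rt.T@(np.array(p)-q)/1000
    print("pos",q.round(1),"zyaw",round(float(np.arctan2(R[1,2],R[0,2])),3),"rotvec",rv.round(3),"shift(cur)",d.round(4),"shift(target axes)",dt.round(4),"j",np.round(s["joints"],2))
E
python3 - <<'E'
from h import *
s,q,R=pose();print(R.round(3))
a=topz("top",409.2,246.7,42);b=topz("top",410.5,234.9,42);print(a,b,np.arctan2(*(b-a)[1::-1]))
f=lambda x,y:topz("top",200+(x-436.4)/6.06,190+y/6.06,70)
i,o=f(540,172),f(497,155);sp=topz("top",200+(636-436.4)/6.06,190+222/6.06,100);print(i,o,sp)
c=np.array([580.5,88,70])
for m in(i,o,f(545,139),f(574,119),f(608,105),f(643,98),f(678,101),f(711,113),f(740,132)):
    e=m-c;print(np.hypot(e[0],e[1]).round(1),np.arctan2(e[1],e[0]).round(3))
cp=camera_params("wrist");print(cp["fx"],(R.T@(np.array(cp["T"])[:3,3]-q)).round(1),(R.T@np.array(cp["T"])[:3,:3]).round(2))
plan([528,-276,150],np.pi/2-.1);plan([528,-276,150],-np.pi/2-.1)
E
```

```text
[[ 0.     0.944  0.329]
 [ 0.     0.329 -0.944]
 [-1.     0.    -0.   ]]
[ 543.12407216 -276.58434239   42.        ] [ 568.4984803  -280.75274231   42.        ] -0.162821481733649
[603.88713596 123.16661852  70.        ] [610.10871799 137.98903748  70.        ] [578.6441415   84.60122538 100.        ]
42.2 0.984
58.1 1.036
48.6 0.768
48.3 0.521
48.3 0.262
49.0 0.012
49.1 -0.235
48.9 -0.485
49.0 -0.734
371.64829954431775 [-178.2   79.3   -0. ] [[-0.   -0.27  0.96]
 [ 0.   -0.96 -0.27]
 [ 1.    0.    0.  ]]
pos [ 180.7 -519.5  205.4] zyaw -1.236 rotvec [-2.707  0.    -0.   ] shift(cur) [ 0.0555  0.408  -0.1158] shift(target axes) [ 0.0554 -0.3213  0.2769] j [-1.3   0.3   1.52  0.    1.32 -0.07]
pos [ 180.7 -519.5  205.4] zyaw -1.236 rotvec [ 0.435 -0.    -0.   ] shift(cur) [ 0.0555  0.408  -0.1158] shift(target axes) [ 0.0554  0.3213 -0.2769] j [-1.3   0.3   1.52  0.    1.32 -0.07]
```

>>> play_rows(
  motion=[0.116,0,0,0,0,0,-1,0.116,0,0,0,0,0,-1,0.116,0,0,0,0,0,-1,0.116,0,0,0,0,0,-1,0,0,0,0.0055,0.0323,-0.0288,-1,0,0,0,0.0055,0.0323,-0.0288,-1,0,0,0,0.0055,0.0323,-0.0288,-1,0,0,0,0.0055,0.0323,-0.0288,-1,0,0,0,0.0055,0.0323,-0.0288,-1,0,0,0,0.0055,0.0323,-0.0288,-1,0,0,0,0.0055,0.0323,-0.0288,-1,0,0,0,0.0055,0.0323,-0.0288,-1,0,0,0,0.0055,0.0323,-0.0288,-1,0,0,0,0.0055,0.0323,-0.0288,-1],
)

```text
clock: 2.2
eef_pos: [553.3, -277.0, 149.6]
eef_rot: [0.604, 1.567, -1.124]
wrist_force: [-0.6, -1.2, -0.4]
finger_gap: 94.3
```

```bash
cat >> h.py <<'E'
def wray(u,v,cp=None):
    cp=cp or camera_params("wrist");a=(u-cp["cx"])/cp["fx"];b=(v-cp["cy"])/cp["fy"];th=np.hypot(a,b)
    k=np.sin(th)/th if th>1e-9 else 1.;T=np.array(cp["T"]);return T[:3,3],T[:3,:3]@[a*k,b*k,np.cos(th)]
def wz(u,v,z):
    o,r=wray(u,v);return o+r*(z-o[2])/r[2]
def wproj(P):
    cp=camera_params("wrist");p=(np.linalg.inv(cp["T"])@np.r_[P,1])[:3];th=np.arctan2(np.hypot(p[0],p[1]),p[2]);k=th/np.hypot(p[0],p[1]);return np.array([cp["cx"]+cp["fx"]*p[0]*k,cp["cy"]+cp["fy"]*p[1]*k])
E
python3 - <<'E'
from h import *
plan([538,-276,150],-1.70)
im,d=camera("wrist");cv2.imwrite("pics/w1.png",im)
for r in place_of("wrist","knob_center"):print(r["conf"],w("wrist",r["at"]))
print(wproj([538,-276,42]))
E
```

```text
pos [ 553.3 -277.   149.6] zyaw -1.728 rotvec [-0.028  0.003 -0.002] shift(cur) [-0.0005 -0.0153  0.0014] shift(target axes) [-0.0004 -0.0153  0.0009] j [-0.52  0.5   1.38 -0.    1.26  1.21]
0.86 [ 539.97732033 -271.98130935   19.8285869 ]
0.85 [ 389.04590108 -318.2128099    19.34377704]
0.74 [ 478.65854801 -209.36473669   14.69507072]
0.15 [ 707.30072707 -119.77374946   -1.9596271 ]
[316.02580434 257.10524574]
```

View pics/w1.png

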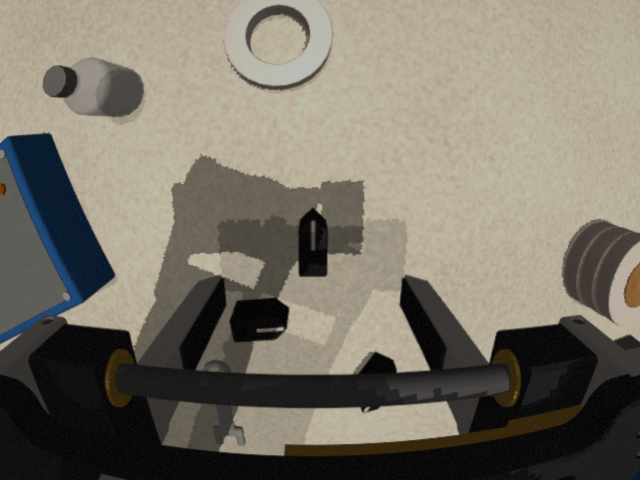

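The wrist view shows knob A between the jaws: nose at (313,208), back edge at about y=275, line vertical at x≈313. Now I'll measure it.

```bash
python3 - <<'E'
from h import *
im=cv2.imread("pics/w1.png")
cv2.imwrite("pics/w1c.png",cv2.resize(cv2.convertScaleAbs(im[195:285,270:360],alpha=2),None,fx=6.5,fy=6.5,interpolation=2))
for z,uv in((42,(313,210)),(42,(313,250)),(42,(301,262)),(42,(326,262)),(42,(301,225)),(42,(326,225))): print(uv,wz(*uv,z).round(1))
E
```

```text
(313, 210) [ 576.6 -279.4   42. ]
(313, 250) [ 544.3 -274.5   42. ]
(301, 262) [ 535.7 -263.3   42. ]
(326, 262) [ 532.6 -283.4   42. ]
(301, 225) [ 566.2 -268.3   42. ]
(326, 225) [ 563.2 -287.7   42. ]
```

View pics/w1c.png

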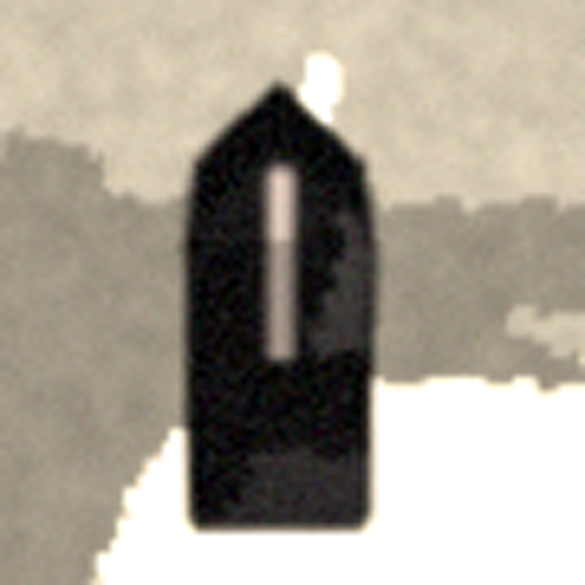

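```bash
python3 - <<'E'
from h import *
bk=wz(313,276.5,42);n=wz(313,208.5,0);l0=wz(313.4,220.4,42);l1=wz(313.4,250.1,42)
psi=np.arctan2(*(l0-l1)[1::-1]);u=np.array([np.cos(psi),np.sin(psi),0])
print(psi,bk,n,l0,l1,"axis from back",bk+20*u,"from nose",n-32*u)
a=bk+20*u
plan([a[0],a[1],9],-1.728)
E
```

```text
-0.15171810709711117 [ 521.72835452 -271.03611321   42.        ] [ 569.6751212  -278.55600342    0.        ] [ 568.34976356 -278.49424672   42.        ] [ 544.18963853 -274.80033204   42.        ] axis from back [ 541.49861188 -274.05884772   42.        ] from nose [ 538.04270942 -273.7196282     0.        ]
pos [ 554.8 -274.9  148.4] zyaw -1.724 rotvec [ 0.004  0.002 -0.001] shift(cur) [ 0.1394 -0.0134  0.0009] shift(target axes) [ 0.1394 -0.0132  0.0012] j [-0.52  0.5   1.38 -0.    1.26  1.21]
```

>>> play_rows(
  motion=[0,0,0,0.025,-0.005,0,-1,0,0,0,0.03,-0.005,0,-1,0,0,0,0.03,-0.004,0,-1,0,0,0,0.025,0,0,-1,0,0,0,0.01,0,0,-1,0,0,0,0.005,0,0,-1,0,0,0,0,0,0,-1],
)

```text
clock: 3.0
eef_pos: [540.8, -274.2, 20.9]
eef_rot: [0.799, 1.566, -0.924]
wrist_force: [-0.8, -0.2, 0.5]
finger_gap: 94.3
```

```bash
python3 - <<'E'
from h import *
plan([540,-274,9],-1.724)
E
```

```text
pos [ 540.8 -274.2   20.9] zyaw -1.723 rotvec [ 0.001  0.004 -0.004] shift(cur) [ 0.0119 -0.0008 -0.0001] shift(target axes) [ 0.0119 -0.0008 -0.0001] j [-0.53  0.62  1.51 -0.    1.    1.2 ]
```

>>> play_rows(
  motion=[0,0,0,0.008,-0.0008,0,-1,0,0,0,0.004,0,0,-1,0,0,0,0,0,0,1,0,0,0,0,0,0,1,0,0,0,0,0,0,1,0,0,0,0,0,0,1,0,0,0,0,0,0,1,0,0,0,0,0,0,1,0,0,0,0,0,0,1],
  newtons=45,
)

```text
clock: 3.9
eef_pos: [541.8, -275.3, 12.1]
eef_rot: [1.019, 1.56, -0.704]
wrist_force: [-0.1, 0.0, -0.5]
finger_gap: 41.2
```

```bash
python3 - <<'E'
from h import *
plan([580,86.5,165],-1.724+1.03-.85+.15)
print(read_state()["finger_gap"])
E
```

```text
pos [ 541.8 -275.3   12.1] zyaw -1.723 rotvec [-0.329  0.007 -0.008] shift(cur) [-0.1552 -0.0156 -0.3625] shift(target axes) [-0.1529  0.1012 -0.3495] j [-0.53  0.64  1.52 -0.    0.98  1.19]
41.21235386105091
```

>>> play_rows(
  motion=[0,0,0,0.0025,-0.001,0,1,0,0,0,0,0,0,1,0,0,0,0,0,0,1,0,0,0,0,0,0,1,0,0,0,0,0,0,1],
  newtons=45,
)

```text
clock: 4.4
eef_pos: [540.8, -275.2, 9.4]
eef_rot: [1.021, 1.56, -0.702]
wrist_force: [0.1, 0.6, -0.8]
finger_gap: 23.6
```

```bash
python3 - <<'E'
from h import *
im,d=camera("wrist");cv2.imwrite("pics/w2.png",im)
plan([580,86.5,165],-1.39)
print(read_state()["finger_gap"],read_state()["wrist_force"])
E
```

```text
pos [ 540.8 -275.2    9.4] zyaw -1.723 rotvec [-0.333  0.007 -0.008] shift(cur) [-0.1579 -0.0146 -0.3625] shift(target axes) [-0.1556  0.1036 -0.3488] j [-0.53  0.64  1.52 -0.    0.97  1.19]
23.744049421058605 [-0.33841978  0.30211178  0.79271631]
```

View pics/w2.png

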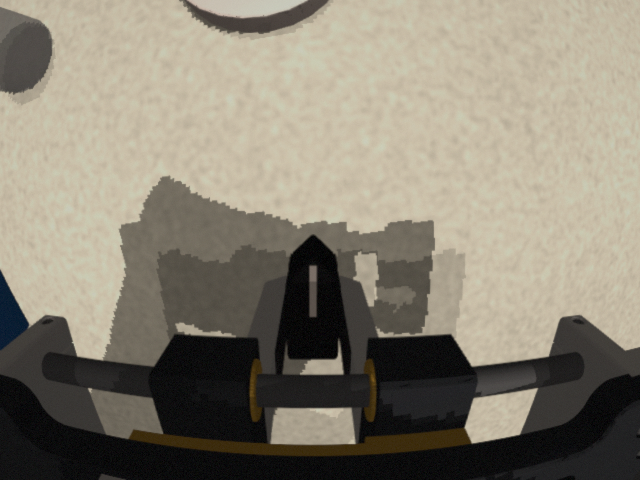

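>>> play_rows(
  motion=[0,0,0,-0.01,0,0,1,0,0,0,-0.035,0,0,1,-0.111,0.002,-0.003,-0.035,0,0,1,-0.111,0.002,-0.003,-0.035,0,0,1,-0.111,0.003,-0.002,-0.035,0,0,1,0,0,0,-0.005,0.0037,-0.0388,1,0,0,0,0,0.0037,-0.0388,1,0,0,0,0,0.0037,-0.0388,1,0,0,0,0,0.0037,-0.0388,1,0,0,0,0,0.0037,-0.0388,1,0,0,0,0,0.0037,-0.0388,1,0,0,0,0,0.0037,-0.0388,1,0,0,0,0,0.0037,-0.0388,1,0,0,0,0,0.0037,-0.0388,1,0,0,0,0,0,0,1],
)

```text
clock: 5.95
eef_pos: [501.7, 87.3, 180.9]
eef_rot: [1.361, 1.563, -0.017]
wrist_force: [-0.0, -0.8, -1.5]
finger_gap: 23.7
```

```bash
python3 - <<'E'
from h import *
plan([511,74,165],-1.39)
im,d=camera("wrist");cv2.imwrite("pics/w3.png",im)
print(read_state()["finger_gap"],read_state()["wrist_force"])
for n in("spindle_tip","knob_center","knob_bore"):
  for r in place_of("wrist",n):print(n,r["conf"],w("wrist",r["at"]))
print(wproj([580,87,100]))
E
```

```text
pos [501.7  87.3 180.9] zyaw -1.378 rotvec [ 0.012  0.002 -0.007] shift(cur) [0.016  0.0064 0.0148] shift(target axes) [0.0159 0.0067 0.0148] j [ 0.1   0.23  1.67 -0.    1.24  1.48]
23.59234095618622 [-0.2867291  -0.37675547  0.17940182]
spindle_tip 0.89 [581.93097255  86.4044982   93.35353365]
knob_center 0.86 [ 474.44738842 -214.27547274   19.1734087 ]
knob_bore 0.76 [ 477.42044759 -211.51177751    1.97934124]
[327.23893859 140.5869279 ]
```

View pics/w3.png

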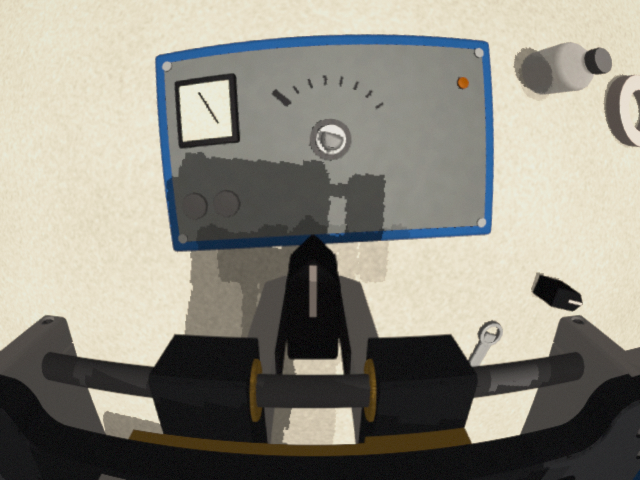

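```bash
python3 - <<'E'
from h import *
im=cv2.imread("pics/w3.png")
cv2.imwrite("pics/w3c.png",cv2.resize(im[70:180,260:400],None,fx=5.5,fy=5.5,interpolation=2))
s,q,R=pose()
# knob line in the tool frame
for uv in((313,265),(313,317)):
    P=wz(*uv,q[2]-9.4+42);print("line tool",(R.T@(P-q)).round(1))
P=wz(313,236,q[2]-9.4);print("nose",(R.T@(P-q)).round(1))
P=wz(313,357,q[2]-9.4+42);print("back",(R.T@(P-q)).round(1))
E
```

```text
line tool [-32.4  26.7   0.4]
line tool [-32.6   2.3   0.5]
nose [ 9.6 27.6  0.5]
back [-32.7 -19.    0.5]
```

View pics/w3c.png

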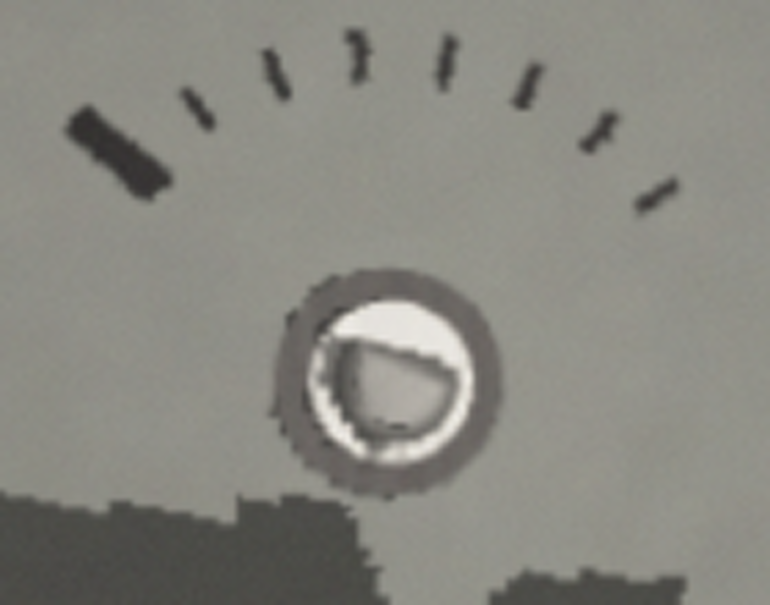

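The close view shows the spindle at about (330,139) in the full frame. Its flat is the bright crescent edge facing up and slightly right, roughly between marks 5 and 6. The zero mark is the thick bar at (281,97).

```bash
python3 - <<'E'
from h import *
plan([511,74,165],-1.39)
f=lambda x,y,z:wz(260+(x+.0)/5.5,70+y/5.5,z)
for nm,x,y,z in(("skirt c",388,382,70),("skirt c",388,382,72),("white ring c",391,382,82),("flat R",468,370,95),("flat L",330,338,95),("fR top",455,372,100),("fL top",362,347,100),("zero in",155,185,70),("zero out",80,120,70)):
    print(nm,f(x,y,z).round(1))
a=f(330,338,90);b=f(468,370,90);print("flat normal",np.arctan2(*(b-a)[1::-1])+np.pi/2)
a=f(362,347,98);b=f(455,372,98);print("flat normal top",np.arctan2(*(b-a)[1::-1])+np.pi/2)
a=f(155,185,70);b=f(80,120,70);print("zero",np.arctan2(*(b-a)[1::-1]))
c=f(391,382,82)
for x,y in((118,152),(198,110),(277,75),(357,55),(446,62),(528,86),(600,132),(657,196)):
    e=f(x,y,70)-c;print(np.hypot(e[0],e[1]).round(1),np.arctan2(e[1],e[0]).round(3))
for x,y in((308,382),(475,382),(391,300),(391,465)): print((f(x,y,82)-c).round(1))
E
```

```text
pos [502.5  83.  180.4] zyaw -1.382 rotvec [ 0.008  0.002 -0.007] shift(cur) [0.0155 0.0065 0.0104] shift(target axes) [0.0154 0.0067 0.0104] j [ 0.09  0.23  1.67 -0.    1.23  1.48]
skirt c [581.5  83.4  70. ]
skirt c [581.5  83.5  72. ]
white ring c [581.4  83.6  82. ]
flat R [584.8  74.9  95. ]
flat L [585.4  93.   95. ]
fR top [584.2  76.9 100. ]
fL top [584.9  89.  100. ]
zero in [602.9 120.6  70. ]
zero out [610.3 132.7  70. ]
flat normal -0.031100855216378953
flat normal top -0.0653982208402426
zero 1.0208931528278156
49.8 1.04
46.8 0.786
46.3 0.527
46.8 0.279
46.5 0.012
47.0 -0.244
47.1 -0.499
46.9 -0.757
[-2.2 10.9  0. ]
[  2.3 -11.1   0. ]
[10.9  2.1  0. ]
[-11.1  -2.2   0. ]
```

>>> play_rows(
  motion=[0.078,0,0,0.01,0,0,1,0.078,0,0,0.015,0,0,1,0.078,0.002,-0.007,0.015,0,0,1,0,0,0,0,0.01,-0.004,1,0,0,0,0,0.009,-0.004,1,0,0,0,0,0,0,1,0,0,0,0,0,0,1,0,0,0,0,0,0,1],
)

```text
clock: 6.95
eef_pos: [526.4, 83.7, 142.2]
eef_rot: [1.848, 1.567, 0.22]
wrist_force: [-0.3, 1.3, -1.1]
finger_gap: 24.0
```

```bash
python3 - <<'E'
from h import *
import pickle
plan([521.5,89.7,140],-1.616)
s,q,R=pose();cp=camera_params("wrist")
im,d=camera("wrist");cv2.imwrite("pics/w4.png",im)
for _ in range(3):
    print(pose()[1].round(2));camera("scene")
pickle.dump((q,R,cp),open("w4.pkl","wb"))
cv2.imwrite("pics/w4c.png",cv2.resize(im[60:190,250:390],None,fx=4.5,fy=4.5,interpolation=2))
cv2.imwrite("pics/w4k.png",cv2.resize(cv2.convertScaleAbs(im[220:370,240:390],alpha=2.5),None,fx=4,fy=4,interpolation=2))
E
```

```text
pos [526.4  83.7 142.2] zyaw -1.628 rotvec [-0.012 -0.001 -0.004] shift(cur) [ 0.0021 -0.0053 -0.0057] shift(target axes) [ 0.0022 -0.0052 -0.0058] j [0.09 0.32 1.65 0.   1.17 1.72]
[526.36  83.73 142.2 ]
[526.26  83.76 142.11]
[526.18  83.79 142.04]
```

View pics/w4c.png

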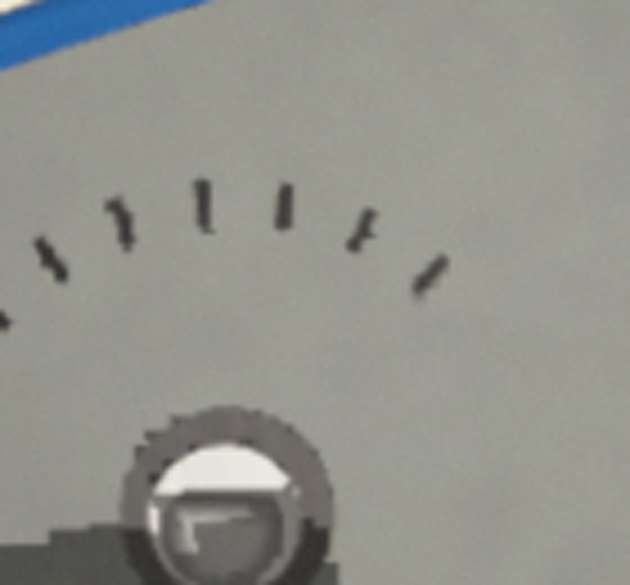

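View pics/w4k.png

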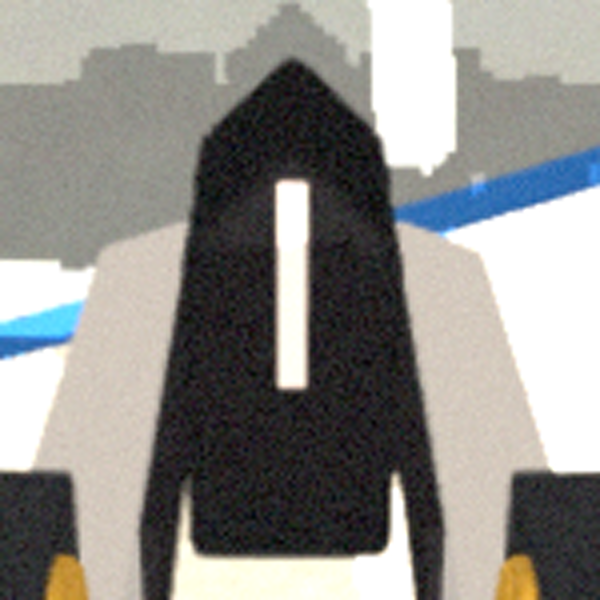

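```bash
python3 - <<'E'
import cv2
im=cv2.imread("pics/w4.png")
cv2.imwrite("pics/w4s.png",cv2.resize(cv2.convertScaleAbs(im[140:210,265:335],alpha=1.3),None,fx=8,fy=8,interpolation=2))
E
```

```text
(no output)
```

View pics/w4s.png

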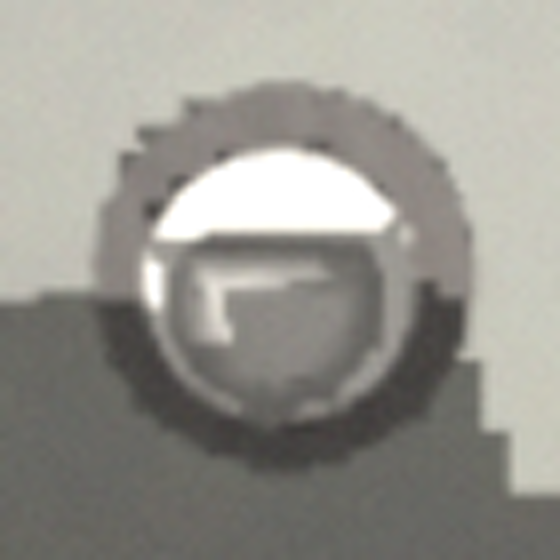

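```bash
python3 - <<'E'
from h import *
import pickle
q,R,cp=pickle.load(open("w4.pkl","rb"))
def g(u,v,z):
    o,r=wray(u,v,cp);return o+r*(z-o[2])/r[2]
f=lambda x,y,z:g(265+x/8,140+y/8,z)
S=f(279,284,82);print("spindle",S,"tool",R.T@(S-q))
for x,y in((143,284),(415,284),(279,148)):print((f(x,y,82)-S).round(1))
for A,B,z in(((200,237),(385,232),98),((155,243),(400,228),90)):
    a,b=f(*A,z),f(*B,z);print("flatn",np.arctan2(*(b-a)[1::-1])+np.pi/2,((a+b)/2-S).round(1))
for e in(-9.4,):
  t=lambda u,v,h:(R.T@(g(u,v,q[2]+e+h)-q)).round(1)
  print("line",t(313,265.2,42),t(313,317.3,42),"back",t(312.6,358.8,42),"nose0",t(313.2,234.5,0),"nose42",t(313.2,234.5,42),"sideL/R back",t(288.4,350,42),t(337,350,42))
  print("nose corners",t(290.5,254.5,0),t(334.5,254,0),t(290.5,254.5,42),t(334.5,254,42))
E
```

```text
spindle [581.07906681  88.35354947  82.        ] tool [60.36542961 54.09424331 -7.6898994 ]
[ 0.7 10.9  0. ]
[ -0.6 -10.9   0. ]
[11.  -0.7  0. ]
flatn -0.032616313754458615 [ 5.3 -1.9 16. ]
flatn 0.001173446178285742 [ 4.6 -0.4  8. ]
line [-32.5  26.7   0.6] [-32.6   2.2   0.6] back [-32.7 -19.9   0.5] nose0 [ 9.5 28.6  0.8] nose42 [-32.5  39.9   0.6] sideL/R back [-32.6 -15.1 -10.7] [-32.7 -15.1  11.7]
nose corners [  9.5  17.5 -11.3] [ 9.5 17.8 12.1] [-32.5  31.3  -8.7] [-32.5  31.6   9.4]
```

>>> play_rows(
  motion=[-0.028,0,-0.004,0.012,0.01,-0.002,1,0,0,0,0,0.015,-0.003,1,0,0,0,0,0.02,-0.003,1,0,0,0,0,0.01,0,1,0,0,0,0,0,0,1,0,0,0,0,0,0,1,0,0,0,0,0,0,1],
)

```text
clock: 7.85
eef_pos: [581.9, 90.4, 130.1]
eef_rot: [-2.574, 1.57, 2.111]
wrist_force: [-0.1, -0.2, -0.6]
finger_gap: 23.6
```

```bash
cat >> h.py <<'E'
def ktgt(S,pyaw,z):
    Rt=down(pyaw-np.pi/2);p=np.array(S,float)-Rt@[0,-1.4,.6];p[2]=z;plan(p,pyaw-np.pi/2)
E
python3 - <<'E'
from h import *
ktgt([581.1,88.35,0],-.03,117)
s=read_state();print(s["wrist_force"],s["moment"],s["qd"].round(4))
for c in("scene","top","wrist"):
    im,d=camera(c);cv2.imwrite(f"pics/{c}5.png",im)
a=cv2.imread("pics/scene5.png")[150:250,340:450];b=cv2.imread("pics/top5.png")[170:270,180:290]
cv2.imwrite("pics/c5.png",cv2.resize(cv2.convertScaleAbs(np.hstack([a,b]),alpha=1.5),None,fx=3.6,fy=3.6,interpolation=2))
E
```

```text
pos [581.9  90.4 130.1] zyaw -1.598 rotvec [ 0.003 -0.001  0.001] shift(cur) [0.0131 0.0006 0.0015] shift(target axes) [0.0131 0.0006 0.0015] j [0.09 0.45 1.49 0.   1.2  1.69]
[-0.05735641 -0.2200241  -0.5955517 ] [ 0.06049604  0.01263317 -0.01194435] [ 0.0015 -0.0075  0.009  -0.0004 -0.001  -0.0012]
```

View pics/c5.png

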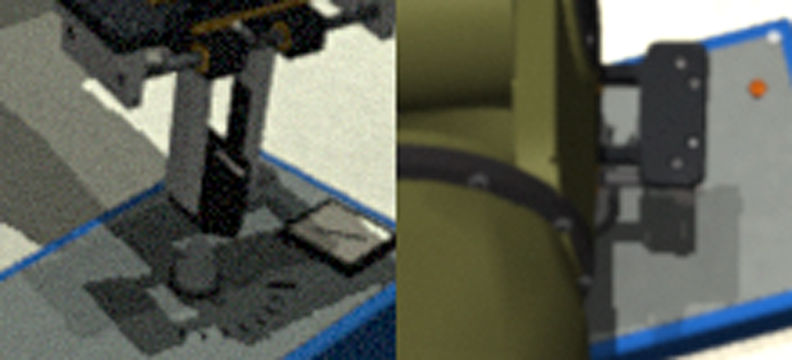

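```bash
python3 - <<'E'
from h import *
im=cv2.imread("pics/scene5.png")
cp=camera_params("scene");Ti=np.linalg.inv(cp["T"])
def pj(P):
    x=Ti@np.r_[P,1];return np.array([x[0]/x[2]*cp["fx"]+cp["cx"],x[1]/x[2]*cp["fy"]+cp["cy"]])
s,q,R=pose()
A=q+R@[0,-1.4,.6];print(q,A)
k=8;u0,v0=360,160
crop=cv2.convertScaleAbs(cv2.resize(im[v0:v0+75,u0:u0+75],None,fx=k,fy=k,interpolation=2),alpha=1.6)
out=[(-20,12),(20,12),(32,0),(20,-12),(-20,-12)]
pts=[]
for h in(0,42):
    L=[pj(A+[0,0,q[2]*0-9.4+h]+R@[0,x,-y]) for x,y in out]
    cv2.polylines(crop,[np.int32((np.array(L)-[u0,v0]+.5)*k)],True,(0,255,0) if h else (0,255,255),1)
C=[pj(np.array([581.1,88.35,0])+[8*np.cos(t),8*np.sin(t),100]) for t in np.linspace(0,6.28,40)]
cv2.polylines(crop,[np.int32((np.array(C)-[u0,v0]+.5)*k)],True,(0,0,255),1)
C=[pj(np.array([581.1,88.35,0])+[11*np.cos(t),11*np.sin(t),82]) for t in np.linspace(0,6.28,40)]
cv2.polylines(crop,[np.int32((np.array(C)-[u0,v0]+.5)*k)],True,(255,0,255),1)
cv2.imwrite("pics/ov5.png",crop)
E
```

```text
[582.07259425  90.41356183 130.25244256] [580.65689456  89.85160599 130.25230669]
```

View pics/ov5.png

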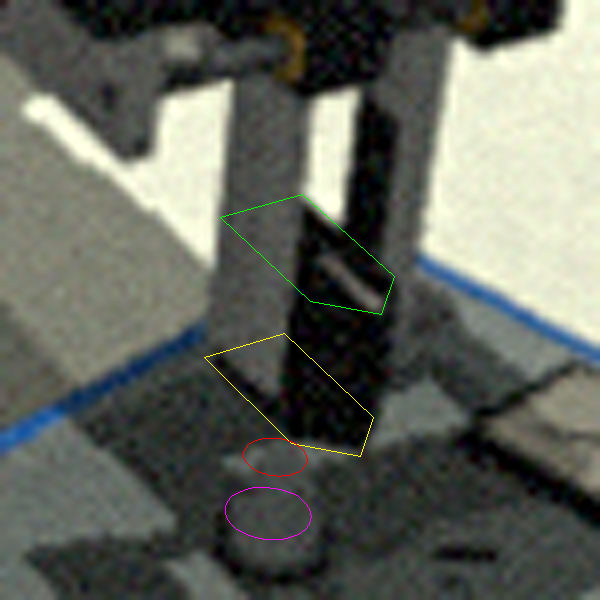

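```bash
python3 - <<'E'
from h import *
im=cv2.imread("pics/scene5.png")
k=12;u0,v0=378,192
c=cv2.resize(im[v0:v0+48,u0:u0+48],None,fx=k,fy=k,interpolation=2)
c=np.uint8(255*np.clip((c/255.)*1.3,0,1)**.5)
cp=camera_params("scene");Ti=np.linalg.inv(cp["T"])
def pj(P):
    x=Ti@np.r_[P,1];return np.array([x[0]/x[2]*cp["fx"]+cp["cx"],x[1]/x[2]*cp["fy"]+cp["cy"]])
for r,z in((8,100),(11,82),(15,70)):
  C=[pj(np.array([581.1,88.35,0])+[r*np.cos(t),r*np.sin(t),z]) for t in np.linspace(0,6.28,20)]
  for p in C: cv2.circle(c,tuple(int(v) for v in ((p-[u0,v0]+.5)*k)),1,(0,0,255),-1)
cv2.imwrite("pics/ov6.png",c)
E
```

```text
(no output)
```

View pics/ov6.png

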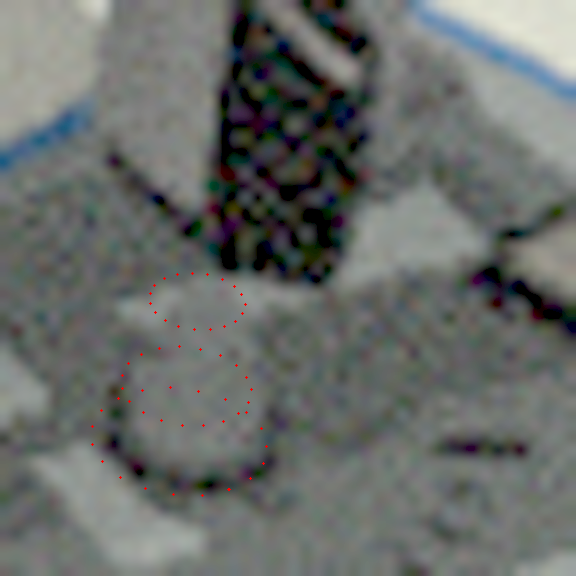

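>>> play_rows(
  motion=[0,0,0,0.006,0.0006,0.0015,1,0,0,0,0.006,0,0,1,0,0,0,0.003,0,0,1,0,0,0,0.001,0,0,1,0,0,0,0,0,0,1],
)

```text
clock: 8.5
eef_pos: [582.1, 88.7, 112.6]
eef_rot: [-2.428, 1.57, 2.257]
wrist_force: [-0.3, -0.5, -0.5]
finger_gap: 23.8
```

```bash
python3 - <<'E'
from h import *
ktgt([581.1,88.35,0],-.03,112)
s=read_state();print(s["wrist_force"],s["moment"])
E
```

```text
pos [582.1  88.7 112.6] zyaw -1.598 rotvec [ 0.003 -0.001  0.001] shift(cur) [ 0.0006  0.0004 -0.0002] shift(target axes) [ 0.0006  0.0004 -0.0002] j [0.09 0.47 1.51 0.   1.16 1.69]
[-0.30247922 -0.51412284 -0.50108756] [-0.00278031 -0.02238124 -0.02560006]
```

>>> play_rows(
  motion=[0,0,0,0.0015,0,0,1,0,0,0,0.001,0,0,1,0,0,0,0.001,0,0,1,0,0,0,0,0,0,1],
)

```text
clock: 8.9
eef_pos: [582.2, 88.8, 109.1]
eef_rot: [-2.728, 1.57, 1.958]
wrist_force: [-0.1, 0.0, 0.2]
finger_gap: 23.6
```

>>> play_rows(
  motion=[0,0,0,0.001,0,0,1,0,0,0,0.001,0,0,1,0,0,0,0,0,0,1],
)

```text
clock: 9.2
eef_pos: [582.3, 88.8, 107.0]
eef_rot: [-3.078, 1.57, 1.607]
wrist_force: [-0.2, -0.3, -0.3]
finger_gap: 23.7
```

>>> play_rows(
  motion=[0,0,0,0.001,0,0,1,0,0,0,0.001,0,0,1,0,0,0,0,0,0,1],
)

```text
clock: 9.5
eef_pos: [582.5, 88.8, 105.0]
eef_rot: [2.742, 1.57, 1.145]
wrist_force: [0.5, 0.1, -1.3]
finger_gap: 23.3
```

```bash
python3 - <<'E'
from h import *
ktgt([581.1,88.35,0],-.03,112)
s=read_state();print(s["wrist_force"],s["moment"])
E
```

```text
pos [582.5  88.8 105. ] zyaw -1.598 rotvec [ 0.003 -0.001 -0.   ] shift(cur) [-0.007   0.     -0.0001] shift(target axes) [-0.007   0.     -0.0001] j [0.09 0.48 1.51 0.   1.15 1.69]
[ 0.50965171  0.14344125 -1.33162075] [-0.05008136 -0.11128483  0.00619373]
```

>>> play_rows(
  motion=[0,0,0,0.001,0,0,1,0,0,0,0,0,0,1],
)

```text
clock: 9.7
eef_pos: [582.6, 88.8, 104.0]
eef_rot: [2.557, 1.569, 0.959]
wrist_force: [0.7, -0.2, -0.9]
finger_gap: 23.8
```

>>> play_rows(
  motion=[0,0,0,0.001,0,0,1,0,0,0,0,0,0,1],
)

```text
clock: 9.9
eef_pos: [582.6, 88.8, 102.9]
eef_rot: [2.529, 1.569, 0.932]
wrist_force: [0.4, 0.6, -0.3]
finger_gap: 23.5
```

```bash
python3 - <<'E'
from h import *
ktgt([581.1,88.35,0],-.03,112)
s=read_state();print(s["wrist_force"],s["moment"])
E
```

```text
pos [582.6  88.8 102.9] zyaw -1.598 rotvec [ 0.003 -0.001 -0.001] shift(cur) [-0.0091 -0.0001 -0.0001] shift(target axes) [-0.0091 -0.0001 -0.0001] j [0.09 0.48 1.51 0.   1.14 1.69]
[ 0.44510683  0.58069188 -0.27150777] [ 0.02892094 -0.08527611  0.00071372]
```

>>> play_rows(
  motion=[0,0,0,0.001,0,0,1,0,0,0,0.001,0,0,1],
)

```text
clock: 10.1
eef_pos: [582.7, 88.8, 101.0]
eef_rot: [2.423, 1.569, 0.825]
wrist_force: [-0.1, 0.7, 0.8]
finger_gap: 23.6
```

>>> play_rows(
  motion=[0,0,0,0.001,0,0,1,0,0,0,0.001,0,0,1],
)

```text
clock: 10.3
eef_pos: [582.6, 88.8, 98.9]
eef_rot: [2.478, 1.569, 0.88]
wrist_force: [-0.6, -0.7, 0.7]
finger_gap: 23.6
```

```bash
python3 - <<'E'
from h import *
ktgt([581.1,88.35,0],-.03,112)
s=read_state();print(s["wrist_force"],s["moment"])
im,d=camera("scene");cv2.imwrite("pics/s7.png",im)
cv2.imwrite("pics/s7c.png",cv2.resize(cv2.convertScaleAbs(im[165:245,350:440],alpha=1.8),None,fx=7,fy=7,interpolation=2))
E
```

```text
pos [582.6  88.8  98.9] zyaw -1.598 rotvec [ 0.003 -0.001 -0.001] shift(cur) [-0.0131 -0.0001 -0.0001] shift(target axes) [-0.0131 -0.0001 -0.0001] j [0.09 0.49 1.52 0.   1.13 1.69]
[-0.59007874 -0.68570101  0.71448137] [0.03756988 0.05507683 0.00186868]
```

View pics/s7c.png

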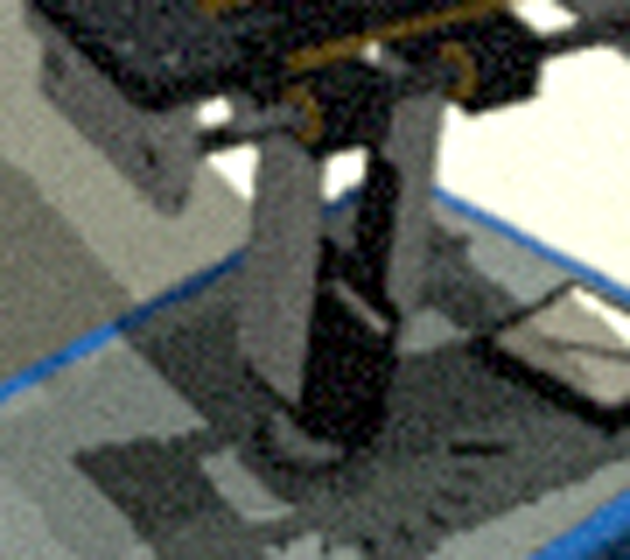

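>>> play_rows(
  motion=[0,0,0,0.001,0,0,1,0,0,0,0.001,0,0,1],
)

```text
clock: 10.55
eef_pos: [582.6, 88.8, 96.7]
eef_rot: [2.446, 1.569, 0.848]
wrist_force: [-0.7, -0.3, 0.6]
finger_gap: 23.6
```

>>> play_rows(
  motion=[0,0,0,0.001,0,0,1,0,0,0,0.001,0,0,1],
)

```text
clock: 10.75
eef_pos: [582.6, 88.8, 94.6]
eef_rot: [2.443, 1.569, 0.845]
wrist_force: [0.1, 0.3, 0.3]
finger_gap: 23.7
```

```bash
python3 - <<'E'
from h import *
ktgt([581.1,88.35,0],-.03,112)
s=read_state();print(s["wrist_force"],s["moment"])
E
```

```text
pos [582.6  88.8  94.6] zyaw -1.598 rotvec [ 0.003 -0.001 -0.001] shift(cur) [-0.0174 -0.0001 -0.0001] shift(target axes) [-0.0174 -0.0001 -0.0001] j [0.09 0.49 1.52 0.   1.13 1.69]
[0.12306603 0.31267814 0.3072266 ] [ 0.05694697  0.06563037 -0.01142859]
```

No contact force, although the underside should be at 85 mm. I'll look before going lower.

```bash
python3 - <<'E'
from h import *
im,d=camera("wrist");cv2.imwrite("pics/w8.png",im)
im2,d=camera("scene");cv2.imwrite("pics/s8.png",im2)
a=cv2.resize(cv2.convertScaleAbs(im[210:370,220:400],alpha=2),(450,400),interpolation=2)
c=im2[180:240,365:417]
b=cv2.resize(np.uint8(255*np.clip(c/255*1.3,0,1)**.5),(347,400),interpolation=2)
cv2.imwrite("pics/c8.png",np.hstack([a,b]))
E
```

```text
(no output)
```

View pics/c8.png

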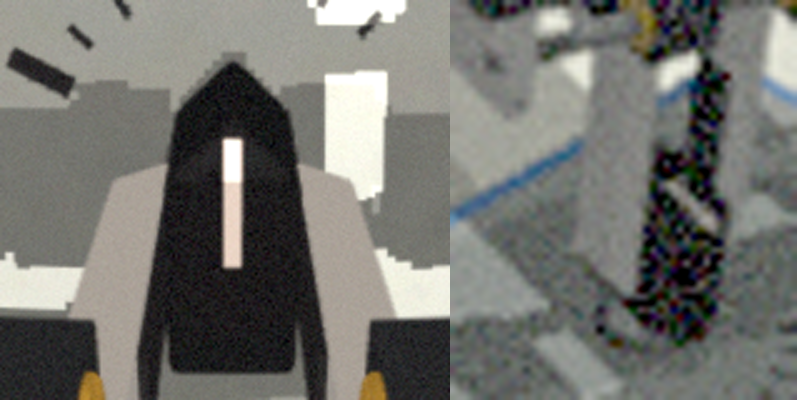

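>>> play_rows(
  motion=[0,0,0,0.001,0,0,1],
)

```text
clock: 10.95
eef_pos: [582.6, 88.9, 93.5]
eef_rot: [2.455, 1.569, 0.857]
wrist_force: [-0.3, 0.9, 1.6]
finger_gap: 23.4
```

>>> play_rows(
  motion=[0,0,0,0.001,0,0,1],
)

```text
clock: 11.05
eef_pos: [582.6, 88.9, 92.5]
eef_rot: [2.47, 1.569, 0.872]
wrist_force: [-1.0, -0.4, -0.4]
finger_gap: 23.9
```

```bash
python3 - <<'E'
from h import *
ktgt([581.1,88.35,0],-.03,112)
s=read_state();print(s["wrist_force"],s["moment"],s["effort"].round(2))
E
```

```text
pos [582.6  88.9  92.5] zyaw -1.598 rotvec [ 0.003 -0.001 -0.001] shift(cur) [-0.0195 -0.0001 -0.0001] shift(target axes) [-0.0195 -0.0001 -0.    ] j [0.09 0.5  1.52 0.   1.12 1.69]
[-0.97452385 -0.39796349 -0.43989804] [0.01377463 0.05301321 0.042871  ] [-1.000e-02 -6.096e+01 -3.219e+01 -0.000e+00 -8.000e-02 -1.000e-02]
```

>>> play_rows(
  motion=[0,0,0,0.001,0,0,1],
)

```text
clock: 11.15
eef_pos: [582.7, 88.8, 91.3]
eef_rot: [2.429, 1.569, 0.831]
wrist_force: [0.6, -0.7, -0.5]
finger_gap: 23.9
```

>>> play_rows(
  motion=[0,0,0,0.001,0,0,1],
)

```text
clock: 11.25
eef_pos: [582.7, 88.8, 90.2]
eef_rot: [2.405, 1.569, 0.807]
wrist_force: [-1.1, 0.6, 2.8]
finger_gap: 24.0
```

```bash
python3 - <<'E'
from h import *
ktgt([581.1,88.35,0],-.03,112)
s=read_state();print(s["wrist_force"],s["moment"],s["effort"].round(2))
im2,d=camera("scene");cv2.imwrite("pics/s9.png",im2)
k=12;u0,v0=365,185
c=cv2.resize(im2[v0:v0+50,u0:u0+55],None,fx=k,fy=k,interpolation=2)
c=np.uint8(255*np.clip((c/255.)*1.3,0,1)**.5);cv2.imwrite("pics/c9.png",c)
E
```

```text
pos [582.7  88.8  90.2] zyaw -1.598 rotvec [ 0.003 -0.001 -0.001] shift(cur) [-0.0218 -0.0002 -0.0001] shift(target axes) [-0.0218 -0.0002 -0.0001] j [0.09 0.5  1.52 0.   1.12 1.69]
[-1.1041659   0.55910987  2.82565039] [-0.00431168  0.16558102 -0.01709648] [-1.000e-02 -6.014e+01 -3.165e+01  1.000e-02 -1.700e-01 -0.000e+00]
```

View pics/c9.png

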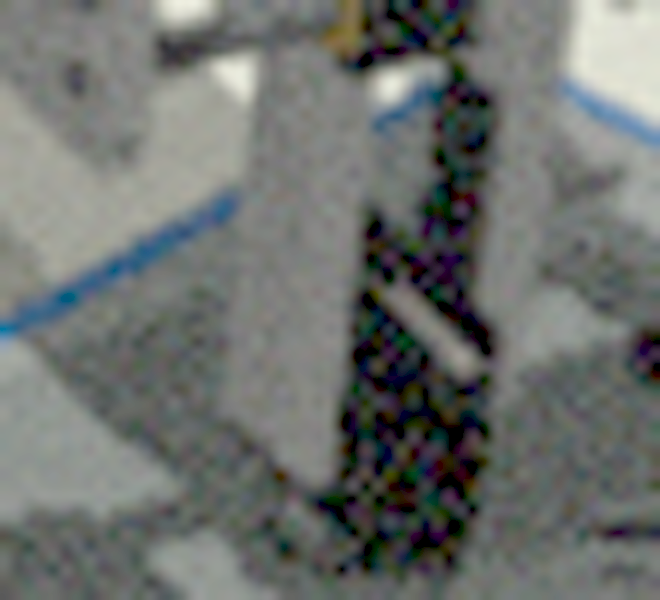

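>>> play_rows(
  motion=[0,0,0,0.001,0,0,1],
)

```text
clock: 11.4
eef_pos: [582.7, 88.8, 89.4]
eef_rot: [2.358, 1.569, 0.761]
wrist_force: [-2.4, 0.1, 5.2]
finger_gap: 23.8
```

```bash
python3 - <<'E'
from h import *
ktgt([581.1,88.35,0],-.03,112)
for _ in range(3):
    s=read_state();print(s["wrist_force"],s["moment"],s["effort"].round(2)); camera("top")
E
```

```text
pos [582.7  88.8  89.4] zyaw -1.598 rotvec [ 0.003 -0.001 -0.001] shift(cur) [-0.0226 -0.0002 -0.0001] shift(target axes) [-0.0226 -0.0002 -0.0001] j [0.09 0.5  1.52 0.   1.12 1.69]
[-2.44545703  0.12886969  5.21201909] [-0.08451573  0.45153652  0.00533662] [-3.000e-02 -5.836e+01 -3.118e+01  3.000e-02 -6.100e-01 -0.000e+00]
[-1.93729284  0.7413374   5.50231674] [-0.03300766  0.36267626  0.00170578] [-1.000e-02 -5.852e+01 -3.112e+01  3.000e-02 -4.800e-01 -0.000e+00]
[-2.46878172  0.5590035   5.24869181] [-0.06153568  0.45844701 -0.02443325] [-2.000e-02 -5.800e+01 -3.105e+01  4.000e-02 -7.500e-01 -0.000e+00]
```

>>> play_rows(
  motion=[0,0,0,0.001,0,0,1],
)

```text
clock: 11.65
eef_pos: [582.7, 88.8, 89.0]
eef_rot: [2.234, 1.569, 0.636]
wrist_force: [-4.4, 0.2, 7.6]
finger_gap: 23.7
```

>>> play_rows(
  motion=[0,0,0,0.001,0,0,1],
)

```text
clock: 11.75
eef_pos: [582.8, 88.9, 88.5]
eef_rot: [2.164, 1.569, 0.566]
wrist_force: [-2.9, -0.9, 8.8]
finger_gap: 24.1
```

```bash
python3 - <<'E'
from h import *
ktgt([581.1,88.35,0],-.03,112)
s=read_state();print(s["wrist_force"],s["moment"],s["effort"].round(2))
im,d=camera("wrist");cv2.imwrite("pics/w10.png",im)
cv2.imwrite("pics/w10k.png",cv2.resize(cv2.convertScaleAbs(im[220:370,240:390],alpha=2.5),None,fx=4,fy=4,interpolation=2))
E
```

```text
pos [582.8  88.9  88.5] zyaw -1.598 rotvec [ 0.003 -0.001 -0.002] shift(cur) [-0.0235 -0.0002 -0.0001] shift(target axes) [-0.0235 -0.0003 -0.    ] j [0.09 0.5  1.52 0.   1.11 1.69]
[-2.93237892 -0.92910926  8.81608565] [-0.10829447  0.8149222  -0.03586127] [-5.000e-02 -5.646e+01 -3.081e+01  6.000e-02 -1.230e+00 -0.000e+00]
```

View pics/w10k.png

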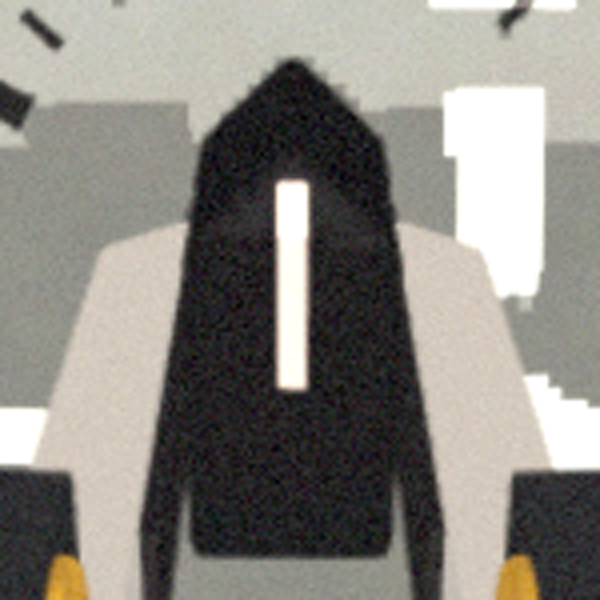

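>>> play_rows(
  motion=[0,0,0,0.001,0,0,1,0,0,0,0.001,0,0,1],
)

```text
clock: 12.0
eef_pos: [582.8, 88.9, 88.0]
eef_rot: [2.038, 1.568, 0.441]
wrist_force: [-6.3, -1.3, 10.5]
finger_gap: 23.6
```

>>> play_rows(
  motion=[0,0,0,0.001,0,0,1],
)

```text
clock: 12.1
eef_pos: [582.8, 88.8, 87.9]
eef_rot: [1.991, 1.568, 0.393]
wrist_force: [-6.0, -0.9, 11.9]
finger_gap: 23.5
```

>>> play_rows(
  motion=[0,0,0,-0.001,-0.0005,0,1,0,0,0,-0.001,0,0,1,0,0,0,-0.001,0,0,1],
)

```text
clock: 12.4
eef_pos: [582.6, 88.9, 91.8]
eef_rot: [1.866, 1.567, 0.268]
wrist_force: [1.7, 0.4, -1.1]
finger_gap: 23.4
```

>>> play_rows(
  motion=[0,0,0,-0.001,0,0,1],
)

```text
clock: 12.5
eef_pos: [582.6, 88.8, 92.6]
eef_rot: [1.868, 1.567, 0.27]
wrist_force: [0.6, 0.0, -3.3]
finger_gap: 23.9
```

>>> play_rows(
  motion=[0,0,0,-0.001,0,0,1],
)

```text
clock: 12.6
eef_pos: [582.5, 88.8, 93.2]
eef_rot: [1.884, 1.567, 0.286]
wrist_force: [2.8, -0.3, -5.9]
finger_gap: 23.6
```

>>> play_rows(
  motion=[0,0,0,-0.001,0,0,1],
)

```text
clock: 12.7
eef_pos: [582.5, 88.8, 94.0]
eef_rot: [1.897, 1.567, 0.299]
wrist_force: [3.0, 0.9, -3.9]
finger_gap: 23.9
```

```bash
python3 - <<'E'
from h import *
for _ in range(2):
    s=read_state();print(s["eef_pos"],s["wrist_force"],s["moment"]);im,d=camera("wrist")
cv2.imwrite("pics/w11.png",im)
cv2.imwrite("pics/w11k.png",cv2.resize(cv2.convertScaleAbs(im[220:370,240:390],alpha=2.5),None,fx=4,fy=4,interpolation=2))
im,d=camera("scene");cv2.imwrite("pics/s11.png",im)
E
```

```text
[582.49911776  88.79913832  93.9601894 ] [ 2.99882159  0.93516076 -3.88174109] [ 0.02642542 -0.45626688 -0.06008741]
[582.52070423  88.79888082  94.11708571] [ 0.68674025  0.42050461 -1.70160963] [-0.02556344 -0.24454229  0.00635824]
```

View pics/w11k.png

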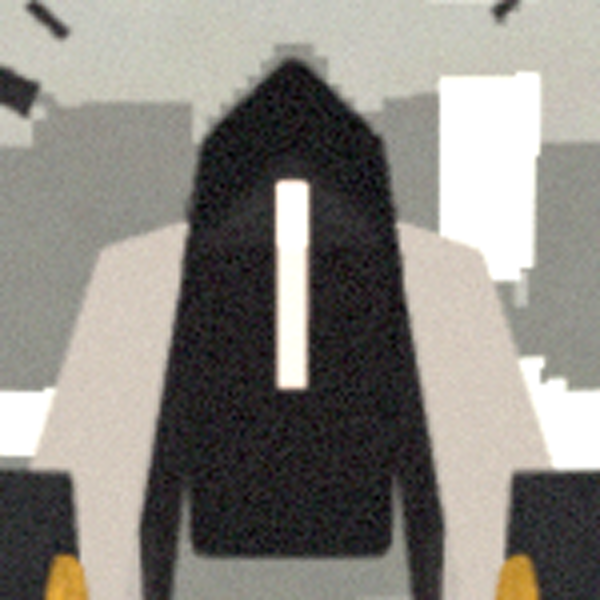

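>>> play_rows(
  motion=[0,0,0,0.0005,0,0,1],
)

```text
clock: 12.95
eef_pos: [582.6, 88.8, 93.8]
eef_rot: [1.884, 1.567, 0.286]
wrist_force: [1.0, 1.0, -0.3]
finger_gap: 23.8
```

>>> play_rows(
  motion=[0,0,0,0.0005,0,0,1],
)

```text
clock: 13.05
eef_pos: [582.6, 88.8, 93.4]
eef_rot: [1.874, 1.567, 0.276]
wrist_force: [0.2, -0.2, 1.3]
finger_gap: 23.7
```

>>> play_rows(
  motion=[0,0,0,0.0005,0,0,1],
)

```text
clock: 13.15
eef_pos: [582.6, 88.8, 93.0]
eef_rot: [1.872, 1.567, 0.274]
wrist_force: [0.1, 0.8, 0.8]
finger_gap: 23.6
```

>>> play_rows(
  motion=[0,0,0,0.0005,0,0,1],
)

```text
clock: 13.25
eef_pos: [582.6, 88.8, 92.6]
eef_rot: [1.87, 1.567, 0.272]
wrist_force: [0.6, 0.3, 0.4]
finger_gap: 24.1
```

>>> play_rows(
  motion=[0,0,0,0.0005,0,0,1],
)

```text
clock: 13.35
eef_pos: [582.6, 88.9, 92.1]
eef_rot: [1.881, 1.567, 0.283]
wrist_force: [1.5, -0.2, -0.6]
finger_gap: 23.9
```

>>> play_rows(
  motion=[0,0,0,0.0005,0,0,1],
)

```text
clock: 13.45
eef_pos: [582.6, 88.8, 91.6]
eef_rot: [1.87, 1.567, 0.272]
wrist_force: [0.5, 0.3, -0.1]
finger_gap: 23.7
```

>>> play_rows(
  motion=[0,0,0,0.0005,0,0,1],
)

```text
clock: 13.55
eef_pos: [582.7, 88.8, 91.0]
eef_rot: [1.871, 1.567, 0.273]
wrist_force: [0.6, 0.4, -0.6]
finger_gap: 23.3
```

>>> play_rows(
  motion=[0,0,0,0,0,0.001,1,0,0,0,0,0,0.001,1],
)

```text
clock: 13.75
eef_pos: [582.6, 87.8, 90.9]
eef_rot: [2.214, 1.566, 0.616]
wrist_force: [0.6, 9.2, -0.5]
finger_gap: 23.7
```

>>> play_rows(
  motion=[0,0,0,0,0,0.001,1,0,0,0,0,0,0.001,1],
)

```text
clock: 13.95
eef_pos: [582.6, 87.8, 91.0]
eef_rot: [2.545, 1.563, 0.948]
wrist_force: [0.9, 8.2, 0.3]
finger_gap: 23.7
```

>>> play_rows(
  motion=[0,0,0,0,0,-0.001,1,0,0,0,0,0,-0.001,1,0,0,0,0,0,-0.0005,1],
)

```text
clock: 14.25
eef_pos: [582.7, 89.9, 91.0]
eef_rot: [2.474, 1.564, 0.877]
wrist_force: [0.4, -4.5, -0.4]
finger_gap: 23.6
```

>>> play_rows(
  motion=[0,0,0,0,0,0.0005,1,0,0,0,0,0.001,0,1,0,0,0,0,0.001,0,1],
)

```text
clock: 14.55
eef_pos: [584.1, 89.3, 90.8]
eef_rot: [2.699, 1.564, 1.102]
wrist_force: [-6.0, 0.7, 1.3]
finger_gap: 23.9
```

>>> play_rows(
  motion=[0,0,0,0,-0.001,0,1,0,0,0,0,-0.001,0,1,0,0,0,0,-0.001,0,1],
)

```text
clock: 14.85
eef_pos: [582.3, 89.4, 91.2]
eef_rot: [2.344, 1.562, 0.747]
wrist_force: [8.2, 0.0, -1.4]
finger_gap: 23.8
```

The lateral probe meets walls about 0.9 mm to each side, so the spindle is in the bore, with the TCP centre at about (583.2, 88.9). I'll centre, press home lightly again, and then turn.

>>> play_rows(
  motion=[0,0,0,0,0.0009,0.0005,1,0,0,0,0.001,0,0,1,0,0,0,0.001,0,0,1,0,0,0,0.001,0,0,1],
)

```text
clock: 15.25
eef_pos: [583.4, 88.8, 89.0]
eef_rot: [2.271, 1.561, 0.673]
wrist_force: [-2.5, 0.2, 7.7]
finger_gap: 23.6
```

```bash
python3 - <<'E'
from h import *
ktgt([581.8,88.35,0],-.03,91)
s=read_state();print(s["wrist_force"],s["moment"])
E
```

```text
pos [583.4  88.8  89. ] zyaw -1.597 rotvec [ 0.004 -0.006 -0.007] shift(cur) [-0.002  -0.0002 -0.0001] shift(target axes) [-0.002  -0.0002 -0.0001] j [0.09 0.5  1.53 0.01 1.11 1.68]
[-2.52228302  0.20599797  7.71196952] [-0.1515853   0.45963055  0.01775308]
```

>>> play_rows(
  motion=[0,0,0,0.0015,0,0,1],
)

```text
clock: 15.35
eef_pos: [583.4, 88.8, 88.1]
eef_rot: [2.25, 1.561, 0.653]
wrist_force: [-3.1, -0.8, 10.5]
finger_gap: 23.9
```

>>> play_rows(
  motion=[0,0,0,0.0015,-0.0002,0,1],
)

```text
clock: 15.45
eef_pos: [583.4, 88.8, 87.5]
eef_rot: [2.211, 1.561, 0.614]
wrist_force: [-3.4, -0.4, 12.7]
finger_gap: 23.9
```

>>> play_rows(
  motion=[0,0,0,0.0015,-0.0002,0,1],
)

```text
clock: 15.55
eef_pos: [583.4, 88.8, 87.1]
eef_rot: [2.154, 1.56, 0.557]
wrist_force: [-5.9, -1.2, 14.8]
finger_gap: 24.0
```

>>> play_rows(
  motion=[0,0,0,-0.001,0,0,1,0,0,0,-0.001,0,0,1,0,0,0,-0.001,0,0,1],
)

```text
clock: 15.85
eef_pos: [583.2, 88.8, 91.3]
eef_rot: [2.15, 1.56, 0.553]
wrist_force: [0.3, -0.2, -1.3]
finger_gap: 23.8
```

>>> play_rows(
  motion=[0,0,0,-0.0007,0,0,1],
)

```text
clock: 15.95
eef_pos: [582.9, 88.8, 91.8]
eef_rot: [2.185, 1.56, 0.588]
wrist_force: [-1.0, -0.8, -1.0]
finger_gap: 24.1
```

```bash
python3 - <<'E'
from h import *
ktgt([581.8,88.35,0],-.03,91)
for _ in range(2):
    s=read_state();print(s["eef_pos"],s["wrist_force"],s["moment"]);camera("top")
E
```

```text
pos [582.9  88.8  91.8] zyaw -1.597 rotvec [ 0.004 -0.006 -0.008] shift(cur) [ 0.0008  0.0003 -0.0001] shift(target axes) [ 0.0008  0.0003 -0.0001] j [0.09 0.49 1.53 0.01 1.11 1.68]
[582.93790572  88.83431066  91.77313989] [-1.01767531 -0.82309123 -0.99260873] [ 0.02346379 -0.01228376  0.01976783]
[582.96444756  88.8504519   91.8024811 ] [-0.70837617 -0.57921075 -0.41750529] [0.01542996 0.01986783 0.011139  ]
```

>>> play_rows(
  motion=[0,-0.006,-0.008,0.0006,0.0003,0,1,-0.1,0,0,0,-0.0001,-0.0001,1,-0.13,0,0,0,-0.0001,-0.0002,1,-0.13,0,0,0,-0.0001,-0.0002,1,0,0,0,0,0,0,1],
)

```text
clock: 16.55
eef_pos: [584.0, 89.8, 90.8]
eef_rot: [0.598, 1.57, -0.627]
wrist_force: [-0.5, -0.6, 0.8]
finger_gap: 23.9
```

```bash
python3 - <<'E'
from h import *
ktgt([581.8,88.35,0],.33,91.2)
s=read_state();print(s["eef_pos"],s["wrist_force"],s["moment"])
E
```

```text
pos [584.   89.8  90.8] zyaw -1.225 rotvec [ 0.016  0.001 -0.001] shift(cur) [-0.0004 -0.0012  0.    ] shift(target axes) [-0.0004 -0.0012  0.    ] j [ 0.09  0.5   1.52 -0.    1.12  1.32]
[584.04394907  89.79542348  90.80592182] [-0.51800661 -0.55632503  0.82559808] [-0.13646789  0.16694065 -0.02621035]
```

>>> play_rows(
  motion=[-0.13,0,0,0,-0.0006,-0.0002,1,-0.13,0,0,0,-0.0003,-0.0002,1,-0.13,0,0,0,-0.0001,-0.0002,1],
)

```text
clock: 16.85
eef_pos: [583.5, 90.7, 90.8]
eef_rot: [0.928, 1.569, 0.091]
wrist_force: [-0.1, 2.2, 0.6]
finger_gap: 23.6
```

```bash
python3 - <<'E'
from h import *
ktgt([581.8,88.35,0],.75,91.2)
s=read_state();print(s["eef_pos"],s["wrist_force"],s["moment"])
E
```

```text
pos [583.5  90.7  90.8] zyaw -0.837 rotvec [-0.016  0.001 -0.001] shift(cur) [-0.0004 -0.0015  0.    ] shift(target axes) [-0.0004 -0.0015 -0.    ] j [ 0.09  0.5   1.52 -0.    1.12  0.93]
[583.4951585   90.74411296  90.80630171] [-0.05470122  2.20930784  0.61946668] [ 0.30222085  0.13385023 -0.13145436]
```

>>> play_rows(
  motion=[-0.12,0,0,0,-0.0008,-0.0002,1,-0.1,0,0,0,-0.0002,-0.0001,1,-0.04,0,0,0,0,0,1],
)

```text
clock: 17.15
eef_pos: [582.9, 91.2, 90.7]
eef_rot: [1.095, 1.569, 0.519]
wrist_force: [0.3, -0.1, 0.2]
finger_gap: 23.5
```

>>> play_rows(
  motion=[-0.03,0,0,0,0,0,1],
)

```text
clock: 17.25
eef_pos: [582.9, 91.2, 90.7]
eef_rot: [1.116, 1.569, 0.569]
wrist_force: [-0.7, 1.0, 1.1]
finger_gap: 24.0
```

```bash
python3 - <<'E'
from h import *
ktgt([581.8,88.35,0],1.03,91.2)
s=read_state();print(s["eef_pos"],s["wrist_force"],s["moment"])
E
```

```text
pos [582.9  91.2  90.7] zyaw -0.548 rotvec [-0.007  0.001 -0.002] shift(cur) [-0.0005 -0.0016 -0.    ] shift(target axes) [-0.0005 -0.0016 -0.    ] j [0.09 0.5  1.52 0.   1.12 0.64]
[582.89358225  91.24410245  90.67247361] [-0.74266648  1.03789064  1.07165907] [ 0.07810063  0.02528706 -0.12103403]
```

>>> play_rows(
  motion=[-0.03,0,0,0,0,0,1],
)

```text
clock: 17.35
eef_pos: [582.8, 91.3, 90.6]
eef_rot: [1.182, 1.569, 0.664]
wrist_force: [-1.6, 0.8, 1.3]
finger_gap: 23.8
```

>>> play_rows(
  motion=[-0.03,0,0,0,0,0,1],
)

```text
clock: 17.45
eef_pos: [582.8, 91.3, 90.6]
eef_rot: [1.288, 1.57, 0.8]
wrist_force: [-1.9, 1.5, 2.1]
finger_gap: 23.7
```

```bash
python3 - <<'E'
from h import *
ktgt([581.8,88.35,0],1.03,91.2)
s=read_state();print(s["eef_pos"],s["wrist_force"],s["moment"])
im,d=camera("wrist");cv2.imwrite("pics/w12.png",im)
cv2.imwrite("pics/w12c.png",im[100:400,150:500][:, :] if 0 else cv2.resize(im[120:400,130:500],None,fx=2,fy=2,interpolation=2))
E
```

```text
pos [582.8  91.3  90.6] zyaw -0.488 rotvec [ 0.053  0.    -0.001] shift(cur) [-0.0006 -0.0016 -0.    ] shift(target axes) [-0.0006 -0.0016  0.0001] j [0.09 0.5  1.52 0.   1.12 0.58]
[582.7934614   91.28757426  90.57354596] [-1.85858596  1.53147993  2.09473981] [ 0.17456416  0.1257818  -0.16352952]
```

View pics/w12c.png

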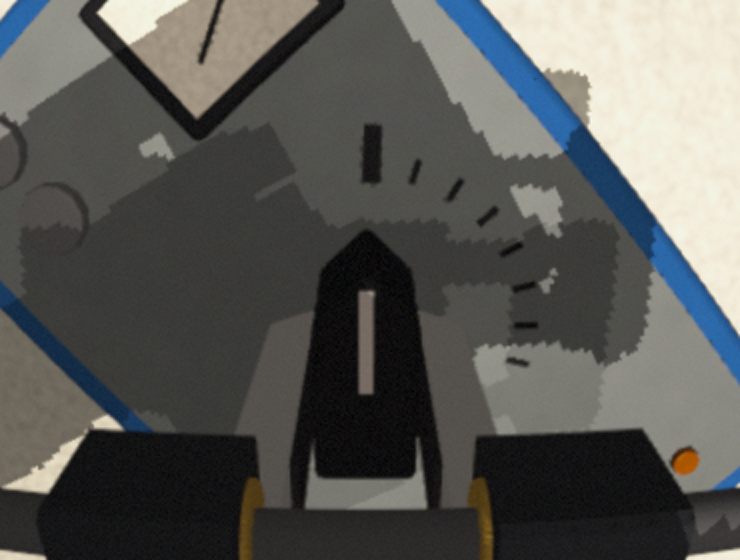

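>>> play_rows(
  motion=[-0.03,0,0,0,0,0,1],
)

```text
clock: 17.6
eef_pos: [582.7, 91.3, 90.6]
eef_rot: [1.478, 1.57, 1.022]
wrist_force: [-1.3, 1.7, 1.5]
finger_gap: 24.0
```

```bash
python3 - <<'E'
from h import *
ktgt([581.8,88.35,0],1.03,91.2)
s=read_state();print(s["eef_pos"],s["wrist_force"],s["moment"])
E
```

```text
pos [582.7  91.3  90.6] zyaw -0.456 rotvec [ 0.084  0.    -0.001] shift(cur) [-0.0006 -0.0016  0.    ] shift(target axes) [-0.0006 -0.0016  0.0002] j [0.09 0.5  1.52 0.   1.12 0.55]
[582.70352844  91.34017276  90.56598525] [-1.34885113  1.69367713  1.45873554] [ 0.19942353  0.14573064 -0.1362884 ]
```

```bash
python3 - <<'E'
from h import *
s,q,R=pose();cp=camera_params("wrist")
im,d=camera("wrist");cv2.imwrite("pics/w13.png",im)
cv2.imwrite("pics/w13c.png",cv2.resize(im[150:260,270:420],None,fx=5,fy=5,interpolation=2))
print(q)
import pickle;pickle.dump((q,R,cp),open("w13.pkl","wb"))
E
```

```text
[582.70352844  91.34017276  90.56598525]
```

View pics/w13c.png

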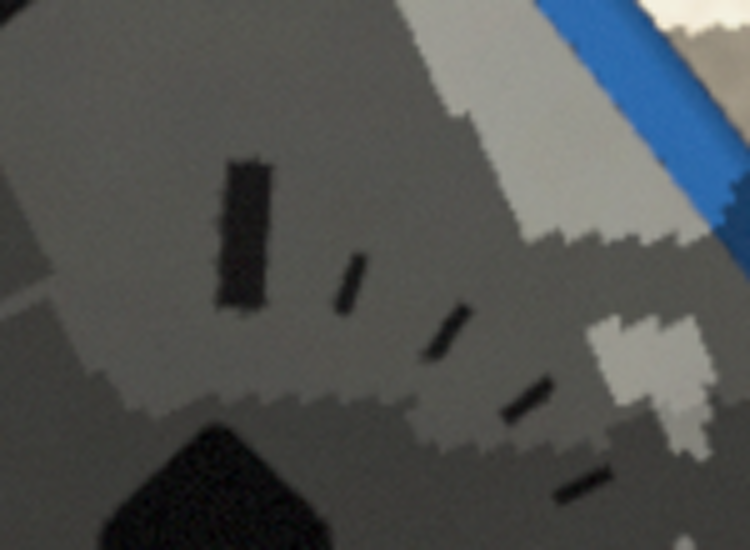

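```bash
python3 - <<'E'
from h import *
import pickle
q,R,cp=pickle.load(open("w13.pkl","rb"))
def f(x,y,z):
    o,r=wray(270+x/5,150+y/5,cp);return o+r*(z-o[2])/r[2]
a,b=f(240,308,70),f(250,160,70);print("zero",np.arctan2(*(b-a)[1::-1]))
P=[f(*p,70) for p in((245,234),(351,284),(446,332),(527,400),(583,485))]
S=np.array([581.8,88.35])
for Sx in(S,S+[1,1]): print([round(float(np.arctan2(p[1]-Sx[1],p[0]-Sx[0])),3) for p in P])
for p in ((351,284),):pass
n=f(218,422,81);print("nose",np.arctan2(n[1]-S[1],n[0]-S[0]))
E
```

```text
zero 1.0523796456803245
[1.06, 0.802, 0.545, 0.282, 0.021]
[1.067, 0.802, 0.538, 0.267, -0.001]
nose 1.1207564071094187
```

>>> play_rows(
  motion=[-0.03,0,0,0,0,0,1,0,0,0,0,0,0,1],
)

```text
clock: 17.85
eef_pos: [582.6, 91.4, 90.5]
eef_rot: [1.753, 1.57, 1.328]
wrist_force: [-1.3, 0.9, 1.3]
finger_gap: 24.2
```

```bash
python3 - <<'E'
from h import *
ktgt([581.8,88.35,0],1.05,91.2)
s=read_state();print(s["eef_pos"],s["wrist_force"],s["moment"])
E
```

```text
pos [582.6  91.4  90.5] zyaw -0.425 rotvec [ 0.096 -0.    -0.001] shift(cur) [-0.0007 -0.0016  0.0001] shift(target axes) [-0.0007 -0.0016  0.0002] j [0.09 0.5  1.52 0.   1.12 0.52]
[582.59966782  91.37223139  90.54382338] [-1.30061067  0.87469159  1.3376323 ] [ 0.13167852  0.09994921 -0.12122261]
```

>>> play_rows(
  motion=[0.08,0,0,-0.0003,-0.0005,0,1,0,0,0,0,0,0,1,0,0,0,0,0,0,1,0,0,0,0,0,0,1],
)

```text
clock: 18.25
eef_pos: [582.5, 91.2, 90.7]
eef_rot: [1.711, 1.569, 1.203]
wrist_force: [0.1, 0.8, 0.5]
finger_gap: 23.8
```

```bash
python3 - <<'E'
from h import *
ktgt([581.8,88.35,0],1.05,91.2)
s=read_state();print(s["eef_pos"],s["wrist_force"],s["moment"])
E
```

```text
pos [582.5  91.2  90.7] zyaw -0.508 rotvec [ 0.013 -0.    -0.001] shift(cur) [-0.0005 -0.0014  0.0002] shift(target axes) [-0.0005 -0.0014  0.0002] j [0.09 0.5  1.52 0.   1.12 0.6 ]
[582.48571829  91.19422238  90.74616139] [0.10530759 0.82943014 0.47812699] [ 0.30616603  0.01012326 -0.06235745]
```

>>> play_rows(
  motion=[0,0,0,0,0,0,0,0,0,0,0,0,0,0,0,0,0,0,0,0,0,0,0,0,0,0,0,0,0,0,0,0,0,0,0,0,0,0,0,0,0,0],
)

```text
clock: 18.85
eef_pos: [582.5, 90.5, 90.6]
eef_rot: [0.858, 1.57, 0.353]
wrist_force: [0.1, -0.6, -1.0]
finger_gap: 47.4
```

>>> play_rows(
  motion=[0,0,0,-0.01,0,0,0,0,0,0,-0.02,0,0,0,0,0,0,-0.03,0,0,0,0,0,0,-0.02,-0.02,0,0,0,0,0,0,-0.03,0,0,0,0,0,0,-0.02,0,0,0,0,0,0,0,0,0,0,0,0,0,0,0,0],
)

```text
clock: 19.65
eef_pos: [548.1, 27.9, 179.3]
eef_rot: [0.44, 1.566, -0.065]
wrist_force: [-0.8, 0.8, -0.8]
finger_gap: 47.0
```

```bash
python3 - <<'E'
from h import *
import pickle
camera("top")
s,q,R=pose();cp=camera_params("wrist")
im,d=camera("wrist");cv2.imwrite("pics/w14.png",im)
im2,_=camera("scene");cv2.imwrite("pics/s14.png",im2)
pickle.dump((q,R,cp),open("w14.pkl","wb"))
print(q,s["finger_gap"],s["wrist_force"])
for c in("wrist","scene"):
  for r in place_of(c,"knob_center"):print(c,r["conf"],w(c,r["at"]))
c=cv2.resize(np.uint8(255*np.clip(im2[170:250,350:440]/255*1.3,0,1)**.6),None,fx=7,fy=7,interpolation=2);cv2.imwrite("pics/s14c.png",c)
E
```

```text
[548.25484577  28.04318229 179.22217484] 46.9257380323932 [-0.5119141  0.6666755  1.2539648]
wrist 0.91 [582.64800523  92.41242759 100.30775463]
wrist 0.66 [ 477.57823751 -213.54318668   18.90532218]
scene 0.91 [ 477.0538598  -210.25158578   19.79329547]
scene 0.78 [ 388.70394753 -316.90060681   16.83030436]
scene 0.64 [584.07576073  89.35864899  78.16546298]
scene 0.59 [582.26136213  92.39941124 105.02941136]
```

View pics/w14.png

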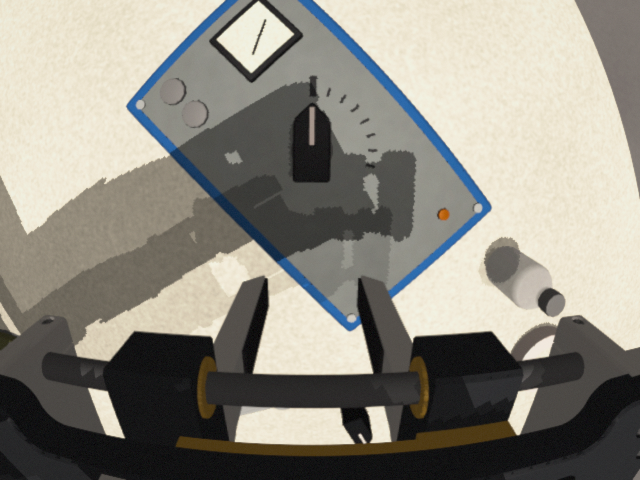

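View pics/s14c.png

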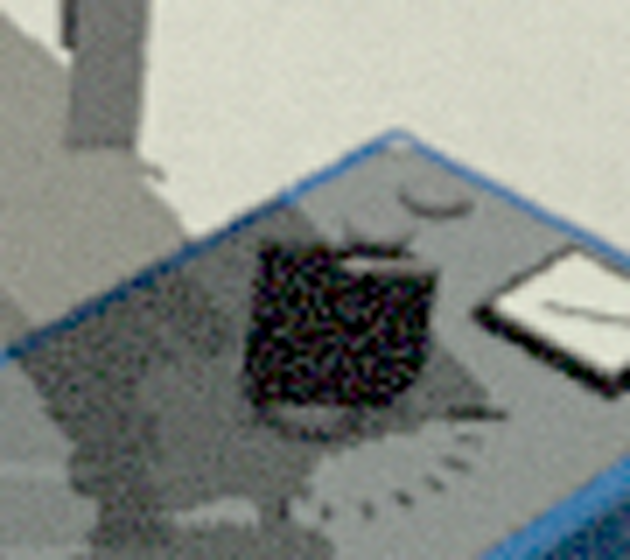

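```bash
python3 - <<'E'
from h import *
import pickle
q,R,cp=pickle.load(open("w14.pkl","rb"))
im=cv2.imread("pics/w14.png")
cv2.imwrite("pics/w14c.png",cv2.resize(im[65:195,250:380],None,fx=4.6,fy=4.6,interpolation=2))
im2=cv2.imread("pics/s14.png");c2=camera_params("scene");Ti=np.linalg.inv(c2["T"])
k=9;u0,v0=375,195
c=cv2.resize(np.uint8(255*np.clip(im2[v0:v0+50,u0:u0+60]/255*1.3,0,1)**.6),None,fx=k,fy=k,interpolation=2)
def pj(P):
    x=Ti@np.r_[P,1];return np.array([x[0]/x[2]*c2["fx"]+c2["cx"],x[1]/x[2]*c2["fy"]+c2["cy"]])
u=np.array([np.cos(1.05),np.sin(1.05),0]);v=np.array([-u[1],u[0],0])
for h,col in((82,(0,255,255)),(124,(0,255,0))):
    L=[pj(np.array([581.8,88.35,h])+x*u+y*v) for x,y in[(-20,12),(20,12),(32,0),(20,-12),(-20,-12)]]
    cv2.polylines(c,[np.int32((np.array(L)-[u0,v0]+.5)*k)],True,col,1)
cv2.imwrite("pics/s14o.png",c)
E
```

```text
(no output)
```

View pics/w14c.png

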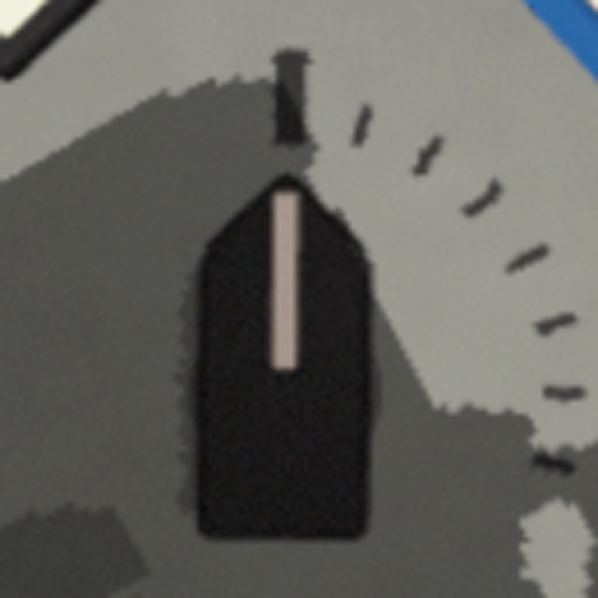

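View pics/s14o.png

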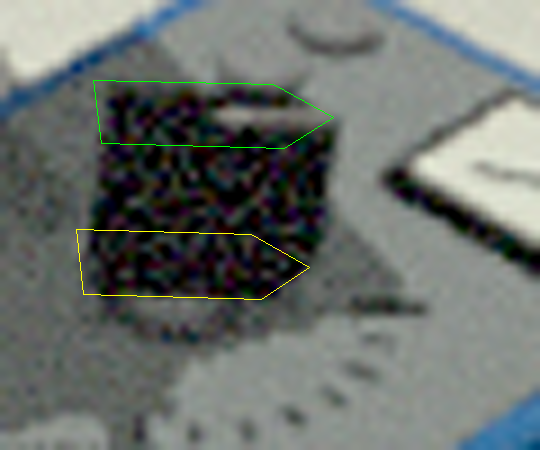

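Pointer lies on the zero mark in the wrist view (the line at x≈285 in the crop runs into the thick bar at x≈290). In the scene overlay the knob's underside sits at shoulder height within about 1 px. I'll confirm the height by touching the top lightly with shut fingertips.

```bash
python3 - <<'E'
from h import *
s,q,R=pose();zy=np.arctan2(R[1,2],R[0,2]);plan([582,88.5,140],zy)
E
```

```text
pos [548.   28.4 178.3] zyaw -0.504 rotvec [ 0.     0.003 -0.001] shift(cur) [0.0384 0.069  0.0006] shift(target axes) [0.0383 0.069  0.0008] j [-0.01  0.32  1.56 -0.    1.26  0.49]
```

>>> play_rows(
  motion=[0,0,0,0,0.017,0,1,0,0,0,0,0.017,0,1,0,0,0,0,0.017,0,1,0,0,0,0,0.012,0,1,0,0,0,0,0,0,1,0,0,0,0,0,0,1,0,0,0,0,0,0,1],
)

```text
clock: 20.6
eef_pos: [581.2, 91.2, 176.9]
eef_rot: [0.296, 1.57, -0.205]
wrist_force: [-0.5, -0.2, -0.3]
finger_gap: 0.7
```

```bash
python3 - <<'E'
from h import *
s,q,R=pose();zy=np.arctan2(R[1,2],R[0,2]);plan([582,88.5,130],zy);print(s["finger_gap"])
E
```

```text
pos [581.2  91.2 176.9] zyaw -0.5 rotvec [ 0.     0.001 -0.   ] shift(cur) [ 0.0469 -0.002   0.002 ] shift(target axes) [ 0.0469 -0.002   0.002 ] j [ 0.09  0.41  1.44 -0.    1.29  0.59]
0.7430265168244989
```

>>> play_rows(
  motion=[0,0,0,0.02,-0.002,0.002,1,0,0,0,0.015,0,0,1,0,0,0,0.006,0,0,1,0,0,0,0.002,0,0,1,0,0,0,0,0,0,1],
)

```text
clock: 21.1
eef_pos: [582.1, 86.5, 134.1]
eef_rot: [0.42, 1.568, -0.083]
wrist_force: [0.2, -0.0, -0.4]
finger_gap: 0.2
```

>>> play_rows(
  motion=[0,0,0,0.001,0,0,1],
)

```text
clock: 21.2
eef_pos: [582.4, 86.4, 133.9]
eef_rot: [0.45, 1.567, -0.053]
wrist_force: [0.3, 0.7, -0.5]
finger_gap: 0.3
```

>>> play_rows(
  motion=[0,0,0,0.001,0,0,1],
)

```text
clock: 21.3
eef_pos: [582.6, 86.4, 133.4]
eef_rot: [0.482, 1.566, -0.021]
wrist_force: [-0.4, 0.1, 1.0]
finger_gap: 0.3
```

>>> play_rows(
  motion=[0,0,0,0.002,-0.0005,-0.001,1,0,0,0,0.002,0,0,1,0,0,0,0.001,0,0,1],
)

```text
clock: 21.6
eef_pos: [581.7, 86.5, 128.7]
eef_rot: [0.496, 1.565, -0.007]
wrist_force: [0.0, 1.5, -0.5]
finger_gap: 0.5
```

>>> play_rows(
  motion=[0,0,0,0.001,0,0,1,0,0,0,0.001,0,0,1],
)

```text
clock: 21.8
eef_pos: [581.6, 86.5, 126.6]
eef_rot: [0.5, 1.565, -0.003]
wrist_force: [0.3, 0.6, -0.2]
finger_gap: 0.5
```

>>> play_rows(
  motion=[0,0,0,0.0007,0,0,1],
)

```text
clock: 21.9
eef_pos: [581.7, 86.6, 125.8]
eef_rot: [0.5, 1.565, -0.003]
wrist_force: [0.8, 0.7, 0.4]
finger_gap: 0.4
```

>>> play_rows(
  motion=[0,0,0,0.0007,0,0,1],
)

```text
clock: 22.0
eef_pos: [581.7, 86.6, 125.0]
eef_rot: [0.497, 1.565, -0.006]
wrist_force: [-0.5, -0.3, 0.3]
finger_gap: 0.4
```

>>> play_rows(
  motion=[0,0,0,0.0007,0,0,1],
)

```text
clock: 22.1
eef_pos: [581.7, 86.5, 124.2]
eef_rot: [0.496, 1.565, -0.007]
wrist_force: [-0.4, 0.4, 0.4]
finger_gap: 0.4
```

>>> play_rows(
  motion=[0,0,0,0.0007,0,0,1],
)

```text
clock: 22.2
eef_pos: [581.7, 86.5, 123.6]
eef_rot: [0.496, 1.565, -0.007]
wrist_force: [-0.9, -0.7, 1.9]
finger_gap: 0.3
```

Contact comes at z ≈ 124.0 mm, exactly where the knob's top should be when it is home. Now I'll retreat.

>>> play_rows(
  motion=[0,0,0,-0.005,0,0,1,0,0,0,-0.02,0,0,1,0,0,0,-0.03,0,0,1,0,0,0,-0.02,0,0,1,0,0,0,0,-0.03,0,1,0,0,0,0,-0.03,0,1,0,0,0,0,0,0,1,0,0,0,0,0,0,1,0,0,0,0,0,0,1],
)

```text
clock: 23.1
eef_pos: [551.8, 33.1, 204.3]
eef_rot: [0.488, 1.562, -0.014]
wrist_force: [-0.1, 0.3, -0.1]
finger_gap: 0.5
```

```bash
python3 - <<'E'
from h import *
im,d=camera("wrist");cv2.imwrite("pics/w15.png",im[40:260,180:460])
print(read_state()["eef_pos"],read_state()["wrist_force"])
for r in place_of("wrist","knob_center"):print(r["conf"],w("wrist",r["at"]))
E
```

```text
[551.85682478  33.27092588 204.22798269] [ 0.03116021 -0.17343483 -0.24940917]
0.82 [581.34269072  92.46156158 102.84967641]
```

View pics/w15.png

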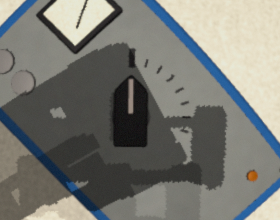

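The last picture shows the knob pointing straight at the thick zero mark at (131,57), with the gripper clear. I'll hand it in.

```bash
python3 -c "
from cell import *
print(sign_off())"
```

```text
the job is handed in; nothing more can be done
None
```

The knob is back on the spindle, pressed down to the shoulder, turned anticlockwise to the zero mark and let go. I handed the job in at about 23 s; it reports no verdict.

**What I did:** I picked the farthest of the three look-alike knobs, about 605 mm from the base. I read the flat's direction from the wrist camera instead of searching for it by feel. The knob went on at that angle, and pressing peaked at about 15 N, so the spindle sank about 3.7 mm, inside its limit. I then turned the knob about 1.1 rad.

**Last checks:**
- **Height:** a light fingertip touch found the knob's top at about 124 mm, which is where it should be when fully home.
- **Direction:** the final wrist picture shows the pointer in line with the long zero mark. The tool was within about 0.02 rad of the mark when I let go.
- **Clearance:** the gripper is clear of everything, with no wrist force. I did not measure the roll, bottle and wrench again at the end, but no move went near them.

**What did not agree:**
- **Catch:** I never felt a clear 5–14 N snap while pressing. Contact only began at shoulder height, at the spindle's own 4 N per mm. The first pull upward met about 6 N before it gave way, and after re-pressing I only pulled very lightly. That the knob is home rests on the heights, not on a felt snap.
- **Stop:** I felt no distinct rise in torque at the anticlockwise stop, only the usual 0.12 N m or so. I went about 0.1 rad past the mark to take up the play, then eased back onto it.

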